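# Clamp a round blank in the sloping drill fixture

## Robot

A 7-joint arm with a two-finger parallel gripper is mounted at the origin on the work surface. World frame = base frame: x ahead of the robot, y to its left, z up, the work surface at z = 0. Lengths are in mm, angles in rad, forces in N, time in s.
With the tool pointing down it reaches from about 400 to 875 mm from the base axis. Payload 4.4 kg.
Tool frame: the origin (TCP) lies at the very end of the fingers, on their centre line; the grasp point (between the pads) lies ctrl.grip_depth behind it (ctrl.grip_depth is the distance from the TCP to the grasp point, in mm); y points along the fingers, x is the direction in which the jaws open and shut, and the axes are right-handed (so a half turn about y gives the same grasp; the last joint's range is limited). The gripper opens to 85 mm and grips with 20 to 120 N. Pads are 22 mm wide; open, the fingers measure 114 mm over their backs; the gripper's body (76 mm by 85 mm) begins 54 mm behind the grasp point. The pads swing forward as they close: fully open they stand 13 mm farther back than shut.
Start: joints at [-1.273, 0.628, 0.038, 1.517, -0.027, 0.996, -0.02], TCP at [231.266, 607.482, 231.313] pointing down, gripper open.
Joint ranges: [-3.06, 3.06], [-0.37, 2.12], [-1.25, 1.32], [0.18, 2.47], [-1.1, 4.24], [0.23, 1.98], [-2.94, 2.94]. Speed limits (rad/s): [2.57, 2.57, 3.14, 3.14, 3.14, 3.14, 3.14].

## Interface

Orientations are given as [roll, pitch, yaw] about the fixed x, y, z axes, in that order (R = Rz(yaw) Ry(pitch) Rx(roll)).
In Python, from cell import ctrl gives the robot as it stands.
- The arm moves only by the tool apply_moves, never from a script. Its argument "motion" is a list of rows, each a list of 5 numbers: the shift along the tool's x, y, z in cm, then the turn about the tool's y in rad, then the finger opening in cm, from 0 to 8.54. In form: [[tx, ty, tz, roll, hand], ...]. A call has 1 to 20 rows; each row is the pose to reach, as a shift and turn from the pose commanded when the call began, along the tool's axes at that moment; what a row does not reach only later rows make up. A row lasts 1/8 s, in which the tool goes at most 62.5 mm and 10.7 degrees, less where a joint would pass 70% of its speed; a pose out of reach is approached as far as the arm can. A call with a gripper value outside its range is refused whole. The fingers move at their own pace and stop on an object; the grip force is fixed at half the most. Time passes only in rows, so rows that repeat a pose let the fingers close. It gives the time, the measured TCP pose, the force and the opening at its end, in the units of the state.
- ctrl.read_state(): the state, without advancing time (a new reading comes with each control period).
- ctrl.get_image(name): name is "scene" or "side" or "wrist"; returns a dict with "image" (420x560x3 uint8, red, green, blue), "vfov" (degrees; the focal length in pixels is half the picture's height over the tangent of half this angle, whatever the lens; pixels are square), "cx", "cy" (the principal point, pixels), "k1" (the pictures are not rectified: a ray, as slopes to the right and down, at radius r is drawn at 1 + k1 r^2 times it, then the intrinsics apply), "extrinsics" (4x4, takes a point from world to camera coordinates); the wrist camera has in their place "tool_from_camera" (4x4, takes a point from camera to tool coordinates, whose origin is the TCP and whose axes are the tool frame's). Camera axes: x right, y up, looking along -z (the intrinsics and any distortion apply to the point x, -y, -z); pixel columns grow to the right and rows downward; lengths in mm; the calibration is good to about 2 mm. A picture is of the moment at which its call begins: read the wrist's pose just before it. There is no depth.
- ctrl.finish_job(): hands the job in, once; it reports no verdict.
Trained networks look in a picture, given as the dict that the camera call returned (one of the last four; its "shot" number tells which), for a name from the list of things; names that differ only in an ending like _2 or _b are one class to them, and where a whole thing is asked for, a point or a joint stands for the part that bears it (a point fixed in the world has none). Each returns a list of dicts, best first, with "confidence" (0 to 1); they miss things now and then, are a little off and sometimes report something else, mostly with a low value. They report only what shows in the picture. A call takes as long as a camera call. They do not tell look-alikes from the thing itself.
- ctrl.search_frame(picture, query): "location" ([x, y, z] in mm, in world coordinates, good to about 4 mm: the middle of the surface that is visible of it).
- ctrl.mark_of(picture, query): "location" ([x, y, z] in mm, in world coordinates, good to about 4 mm: a listed point, or the origin of a listed thing).
The state is a dict: "clock": time; "qpos": joint angles; "qd": joint speeds; "tau": joint torques, N m; "eef_pos": TCP position; "tool_rot": TCP orientation; "force": force on the tool from outside, world axes, zero at the start; "torque": the same for the moment, N m; "width": finger opening in mm.
Only numpy, scipy, OpenCV 4.12 (cv2) and the standard library are available. Lean on these libraries where they do the work, as an engineer would, in place of code of your own. Each camera call takes 0.05 s, during which the arm holds its last target.

## Task

Load the loose aluminium rod that lies on the bench into the sloping drill fixture: lay it (do not drop it) into the two V-blocks with its lower end right up against the bush plate at the foot of the slope, then push the toggle clamp's handle over and down past its dead point, so that it stays locked by itself and the rubber pad holds the rod. Let go of everything and leave the other things on the bench standing where they are.

Things in the scene. Friction and masses are not known exactly. Their poses are not given: they have to be found in the camera images.
- blank: the work: a plain aluminium rod, 40 mm diameter, 120 mm long, 0.3 to 0.5 kg, lying on its side on the bench; it rolls if nudged. Origin at its centre, 20 mm above the bench; x is its axis, y and z turn as it rolls. Its ends are alike, either may go down the slope. It is the only loose rod in the work area (two more lie in a grey tray at the bench's edge: leave those)
- bed: sloping bed of the fixture, fixed: aluminium plate 275 x 110 mm. Origin on its upper face, 62 mm above the bench, below the seat. x runs up the slope (30 degrees, away from the robot), y across to the left, z square to the plate. Two steel V-blocks (90 degree Vs along x) at x = -36 and 36 mm, each 22 long, 66 wide, tops at z = 45; between them the plate is free for fingers (x = -25 to 25)
- seat (a point): where the rod's centre lies when home: bed frame 0, 0, 50 mm, axes as the bed's. The rod's axis is then along the bed's x, its lower end against the bush plate, its top at z = 70 mm. Friction holds the rod where it is laid: it does not slide down the slope by itself
- stop_face (a point): centre of the rod-side face of the bush plate, the end stop at the foot of the slope: bed frame -60, 0, 50 mm. The plate is 14 mm thick, 80 wide, its top at bed z = 86 mm; a drill bush sticks out of its other face. Axes as the bed's
- clamp_pivot (a point): pivot of the clamp's arm: bed frame 106, 0, 68 mm. The clamp stands on a block from x = 87 to 193 mm, 50 wide; fixed side plates up to z = 87. Open, the arm stands up in front of the handle, to about x = 135, z = 180 mm, its pad facing down the slope at x = 85, z = 148 mm; when closing, the arm swings down the slope onto the rod. Axes as the bed's
- handle_grip (a point): point to push at, on the axis of the clamp's round black rubber handle (22 mm diameter), 120 mm from its pin, 30 mm from its free end. It moves in the bed's x-z plane (bed mm, and bar's angle above bed x): open 193, 196, 64 deg; 203, 193, 57; 211, 189, 50; 216, 183, 43; 217, 176, 36; 216, 166, 29; 214, 153, 22; 212, 138, 15; 212, 123, 8; dead point 212, 108, 1; locked 213, 88, -7
- handle_mid (a point): fixed point: where handle_grip is about half-way (bed frame 217, 0, 176 mm). At the start the handle is open or up to 8 degrees over. Push on its robot side, first up the slope, then down towards the plate: 3 to 6 N; past half-way it may sink by itself until the pad rests on the rod, at about 14 deg; from there to the dead point up to 15 N, and it springs back if let go
- handle_locked (a point): fixed point: where handle_grip is when locked (bed frame 213, 0, 88 mm). Once past the dead point the handle snaps down on its stop here and stays by itself
- clamp_handle (a joint): turn of the handle about the clamp arm, rad: 0 fully open; 2.1 when the pad meets the rod; 2.49 at the dead point; 2.60 locked on its stop
- clamp_pad: black rubber pad, 24 mm diameter, 10 mm thick, on a sprung spindle on the clamp's arm; origin at the centre of its face. It comes down on top of the rod between the V-blocks, near the upper one (bed x = 24 mm) and presses it with about 35 N when the clamp is locked
- done_block: bystander: a finished aluminium block, 52 mm diameter, 90 mm high, standing upright, two holes in its top; origin at the centre of its underside
- reagent_bottle: bystander: brown glass jar with black cap, 62 mm diameter, 135 mm high; origin at the centre of its underside
- beaker: bystander: empty glass beaker, 72 mm diameter, 95 mm high; origin at the centre of its underside
Not all that is in view belongs to the job. What is shaped like the blank but brown or yellow is not meant.

How it is judged:
By the outcome, as a careful person would: the job done as asked, in the order asked, and still so for the second after the job is handed in, with the robot touching nothing.
It also fails if it takes over 64 s, if anything falls off the work surface, if the arm or the gripper's body presses on something with over 40 N, if the wrist force passes 120 N, or if a joint passes its speed limit or range.

## Working session

There is one attempt and no reset: what is moved stays moved. The work goes in short steps, Python scripts to look and compute and a tool call to move; the robot and the scene stay as the last step left them, time stands still between calls to the robot, and variables do not carry over. Pictures are saved under pics/ and viewed, and the job is handed in when it is done.

Besides the shell and the picture viewer there is one more tool, called as name([rows], argument=value, ...), one row to a line, values as JSON. apply_moves: Moves the arm, as the interface text tells. Its arguments: {"type":"object","properties":{"motion":{"type":"array","items":{"type":"array","items":{"type":"number"}}}},"required":["motion"]}

```bash
ls; mkdir -p pics; cat > h.py <<'E'
import numpy as np, cv2
from cell import ctrl
from scipy.spatial.transform import Rotation as R
def save(p,name): cv2.imwrite('pics/'+name+'.png',cv2.cvtColor(p['image'],cv2.COLOR_RGB2BGR))
def f(p): return p['image'].shape[0]/2/np.tan(np.radians(p['vfov'])/2)
def proj(p,P,E=None):
    E=p['extrinsics'] if E is None else E
    P=np.atleast_2d(P); c=(np.c_[P,np.ones(len(P))]@np.array(E).T)[:,:3]
    a=c[:,0]/-c[:,2]; b=-c[:,1]/-c[:,2]; s=1+p['k1']*(a*a+b*b)
    return np.c_[p['cx']+f(p)*a*s,p['cy']+f(p)*b*s]
def rotm(s): return R.from_euler('xyz',s['tool_rot']).as_matrix()
E
python3 - <<'E'
from h import *
s=ctrl.read_state(); print(s, ctrl.grip_depth)
for n in ['scene','side','wrist']:
    p=ctrl.get_image(n); save(p,n+'0')
    print(n,p['vfov'],p['k1'],p['cx'],p['cy'])
    for q in ['blank','bed','seat','stop_face','clamp_pivot','handle_grip','handle_mid','handle_locked','clamp_pad','done_block','reagent_bottle','beaker']:
        r=ctrl.mark_of(p,q)
        print(n,q,[(np.round(x['location'],0).tolist(),round(x['confidence'],2)) for x in r[:3]])
E
```

```text
pics
{'clock': 0.0, 'qpos': array([-1.27280301,  0.62934185,  0.0384596 ,  1.51836496, -0.02701462,
        0.99628884, -0.02000887]), 'qd': array([ 0.00102444, -0.00037853, -0.00030709,  0.00024911,  0.00082641,
       -0.00163471, -0.00049563]), 'tau': array([-4.56066446e-04, -5.63412380e+01,  1.22609474e+00, -1.93442738e+01,
        1.10578258e-02,  1.06927310e-02, -2.70627305e-05]), 'eef_pos': array([231.04214442, 606.88896805, 230.39314768]), 'tool_rot': array([-1.57081903,  0.0018844 ,  1.20697196]), 'force': array([-0.7156904 , -0.32353724,  0.5638494 ]), 'torque': array([-0.01581025, -0.00878142,  0.02662922]), 'width': 85.4537977942313} 18.700000000000003
scene 50.6527883715169 -0.14778810955182745 280.98619206208076 213.35657739172308
scene blank [([471.0, 185.0, 20.0], 0.73), ([526.0, 58.0, 20.0], 0.57)]
scene bed [([468.0, -150.0, 66.0], 0.55), ([600.0, -175.0, 245.0], 0.53)]
scene seat [([440.0, -142.0, 106.0], 0.95)]
scene stop_face [([394.0, -135.0, 75.0], 0.72)]
scene clamp_pivot [([522.0, -158.0, 175.0], 0.88)]
scene handle_grip [([532.0, -161.0, 336.0], 0.83)]
scene
[... 624 characters left out ...]
side handle_grip [([535.0, -155.0, 327.0], 0.9)]
side handle_mid [([567.0, -167.0, 323.0], 0.95)]
side handle_locked [([605.0, -175.0, 245.0], 0.87)]
side clamp_pad [([465.0, -152.0, 234.0], 0.47)]
side done_block [([442.0, -409.0, 0.0], 0.62)]
side reagent_bottle [([441.0, 372.0, 3.0], 0.82)]
side beaker [([631.0, -391.0, 3.0], 0.82)]
wrist 60.62433387834392 -0.007864227411369261 282.6062623140109 211.49433663385167
wrist blank []
wrist bed []
wrist seat [([443.0, 376.0, -0.0], 0.47)]
wrist stop_face []
wrist clamp_pivot []
wrist handle_grip []
wrist handle_mid []
wrist handle_locked []
wrist clamp_pad []
wrist done_block []
wrist reagent_bottle [([440.0, 377.0, 2.0], 0.62)]
wrist beaker []
```

View pics/scene0.png

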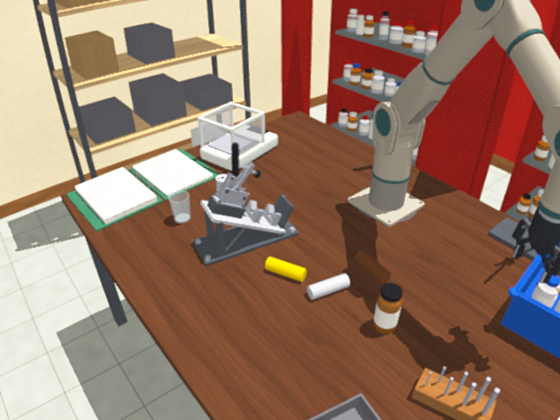

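View pics/side0.png

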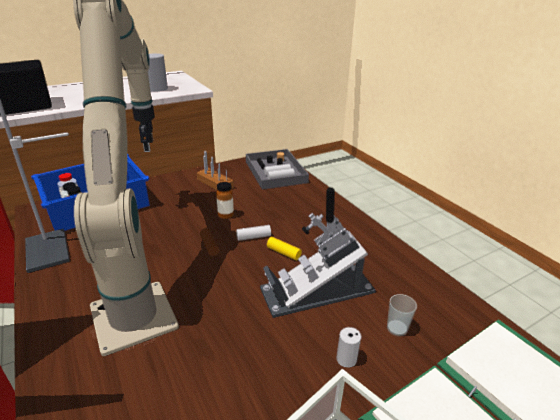

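View pics/wrist0.png

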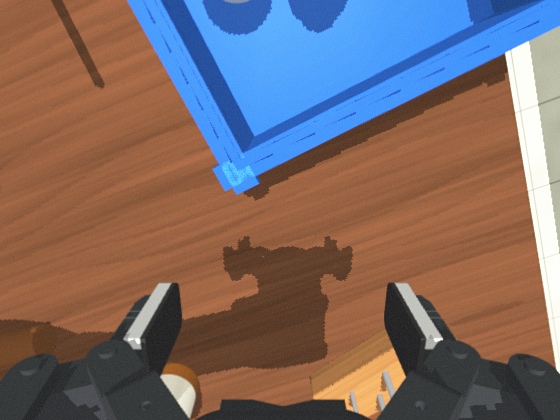

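```bash
cat >> h.py <<'E'
bedpts={'bed':(0,0,0),'seat':(0,0,50),'stop_face':(-60,0,50),'clamp_pivot':(106,0,68),'handle_mid':(217,0,176),'handle_locked':(213,0,88)}
def bedR(yaw): return R.from_euler('xyz',[0,-np.radians(30),yaw]).as_matrix()
def fitbed(obs):
    from scipy.optimize import least_squares
    def res(t):
        return np.concatenate([w*(np.array([t[0],t[1],62])+bedR(t[2])@np.array(bedpts[q])-P) for q,P,w in obs])
    return least_squares(res,[469,-148,-.18],loss='soft_l1',f_scale=3)
E
python3 - <<'E'
from h import *
obs=[];pads=[]
P={}
for n in ['scene','side','wrist']:
    p=ctrl.get_image(n); P[n]=p
    if n=='wrist': print('tfc',np.round(p['tool_from_camera'],2).tolist()); continue
    print(n,'campos',np.round(-np.array(p['extrinsics'])[:3,:3].T@np.array(p['extrinsics'])[:3,3]))
    for q in bedpts:
        for x in ctrl.mark_of(p,q)[:1]: obs.append((q,np.array(x['location']),x['confidence']))
    for q in ('clamp_pad','handle_grip'):
        for x in ctrl.mark_of(p,q)[:1]: pads.append((q,np.array(x['location'])))
r=fitbed(obs); print(r.x,np.degrees(r.x[2]))
print(np.round(r.fun.reshape(-1,3),1).tolist())
for q,l in pads: print(q,np.round(bedR(r.x[2]).T@(l-[r.x[0],r.x[1],62]),1))
# crops
for n,(x0,x1,y0,y1) in {'scene':(180,400,130,330),'side':(100,400,60,330)}.items():
    c=P[n]['image'][y0:y1,x0:x1]; c=cv2.resize(c,None,fx=2.6,fy=2.2 if 0 else 2.6,interpolation=cv2.INTER_CUBIC)
    c=c[:600,:800]; cv2.imwrite(f'pics/{n}0c.png',c[...,::-1])
# rod segmentation
for n,(x0,x1,y0,y1) in {'scene':(300,356,268,304),'side':(230,276,220,246)}.items():
    im=P[n]['image'][y0:y1,x0:x1].astype(int)
    m=((im.max(2)-im.min(2)<40)&(im.mean(2)>120)).astype(np.uint8)
    k,l,st,ce=cv2.connectedComponentsWithStats(m); i=1+st[1:,4].argmax()
    ys,xs=np.where(l==i); rr=cv2.minAreaRect(np.c_[xs+x0,ys+y0].astype(np.float32)); print(n,len(xs),rr)
E
```

```text
scene campos [1133.  806.  939.]
side campos [ -44. -902.  862.]
tfc [[1.0, -0.0, -0.0, 0.61], [0.0, 0.32, -0.95, -142.09], [0.0, 0.95, 0.32, 84.23], [0.0, 0.0, 0.0, 1.0]]
[ 4.66170692e+02 -1.48270473e+02 -1.80225029e-01] -10.32613354342855
[[0.4, 1.5, 1.1], [2.1, -0.5, 2.4], [-1.0, 0.7, -1.8], [-1.4, 2.2, 0.2], [-0.2, -1.5, 1.8], [3.6, -0.2, -0.6], [-0.6, -1.7, -0.5], [-3.2, 0.7, -0.9], [1.0, -1.5, 1.8], [1.1, 0.5, 0.7], [-1.3, -0.7, 0.6], [-0.7, 0.0, -0.2]]
clamp_pad [ 82.5  -2.2 148.6]
handle_grip [194.8   2.5 197.9]
handle_grip [192.3   3.8 194.3]
scene 621 ((328.3150329589844, 285.4101867675781), (14.647286415100098, 43.941856384277344), 70.90650939941406)
side 349 ((253.36996459960938, 231.5899658203125), (10.323759078979492, 33.94112777709961), 81.8698959350586)
```

View pics/scene0c.png

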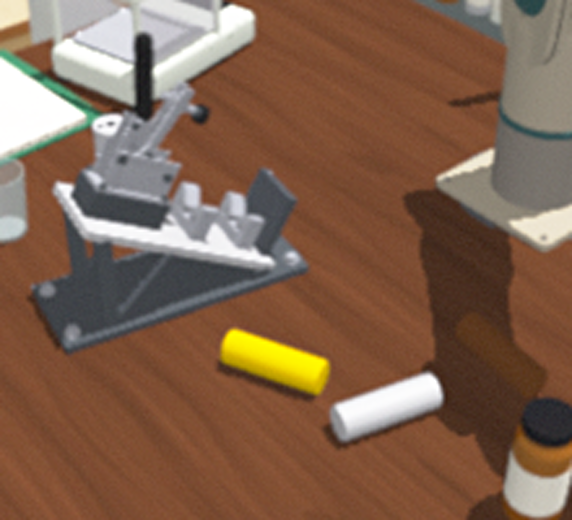

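View pics/side0c.png

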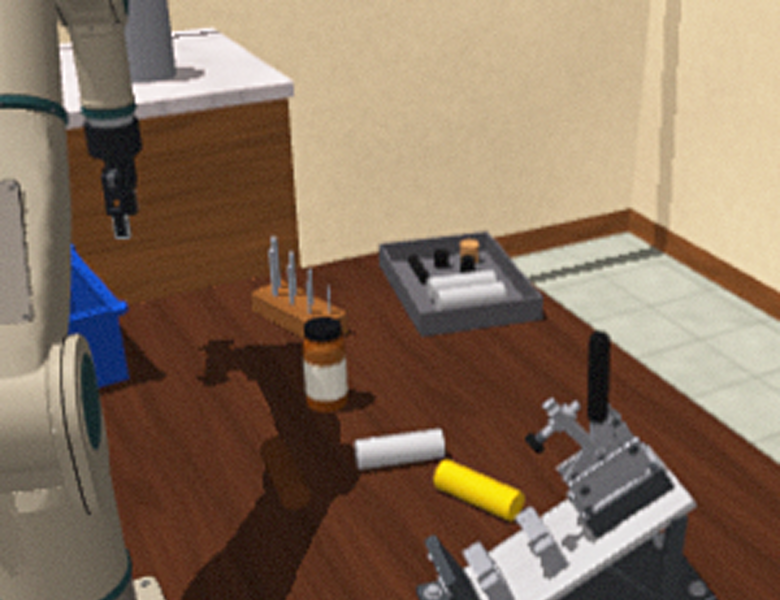

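```bash
python3 - <<'E'
from h import *
p=ctrl.get_image('side'); s=ctrl.read_state()
c=p['image'][70:165,110:180]; c=cv2.resize(c,None,fx=6,fy=6,interpolation=cv2.INTER_NEAREST)
M=rotm(s);T=s['eef_pos']
for y in (0,-18.7,-72.7,-110,-150,-200):
    for dx in (0,):
      for z in (-42.5,-38,0,38,42.5):
        u=proj(p,T+M@np.array([dx,y,z]))[0]; cv2.circle(c,tuple(int(v) for v in ((u-[110,70])*6)),2,(255,0,0),-1)
cv2.imwrite('pics/grip0.png',c[...,::-1])
E
```

```text
(no output)
```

View pics/grip0.png

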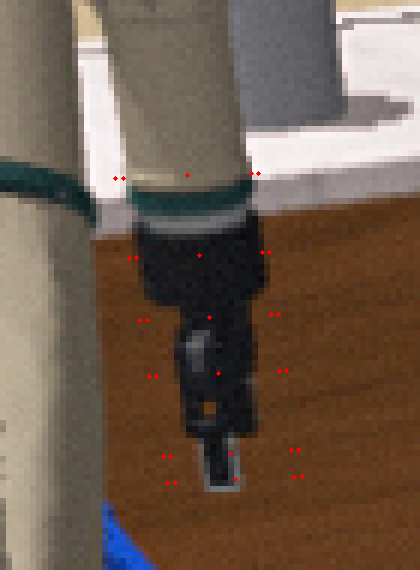

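```bash
cat >> h.py <<'E'
def projw(p,Pt): # tool-frame points into wrist image
    return proj(p,Pt,np.linalg.inv(np.array(p['tool_from_camera'])))
def rodfit(masks,x0,zc=20.,ps=None,r=20.,L=120.):
    from scipy.optimize import minimize
    pass
E
python3 - <<'E'
from h import *
p=ctrl.get_image('wrist')
c=p['image'][240:420].copy(); c=cv2.resize(c,None,fx=1.42,fy=1.42)
c=cv2.resize(p['image'][250:420,90:470],None,fx=2.1,fy=2.1,interpolation=cv2.INTER_NEAREST)
for y,col in ((0,(255,0,0)),(-13,(0,255,0))):
    for x in (-42.7,42.7):
        for z in (-11,11):
            u=projw(p,[[x,y,z]])[0]; print(y,x,z,np.round(u,1)); cv2.circle(c,tuple(int(v) for v in ((u-[90,250])*2.1)),3,col,-1)
cv2.imwrite('pics/wr0c.png',c[...,::-1])
E
```

```text
0 -42.7 -11 [188.5 306.7]
0 -42.7 11 [184.2 263.8]
0 42.7 -11 [373.8 306.8]
0 42.7 11 [378. 264.]
-13 -42.7 -11 [180.9 324.2]
-13 -42.7 11 [176.  278.6]
-13 42.7 -11 [381.1 324.4]
-13 42.7 11 [386.  278.8]
```

View pics/wr0c.png

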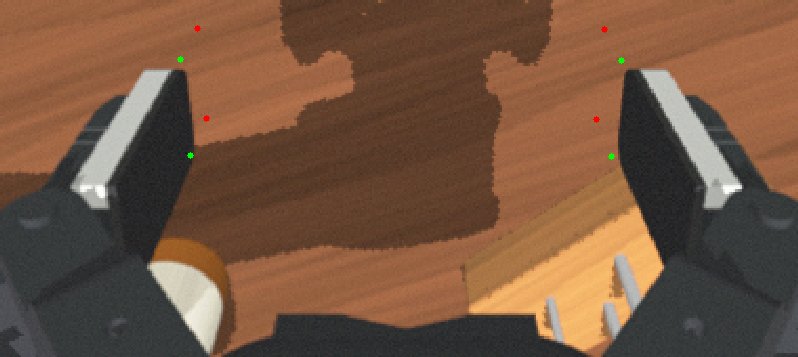

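```bash
cat >> h.py <<'E'
def rodpts(c,d,r=20.,L=120.,n=24):
    c=np.array(c,float); d=np.array(d,float); d/=np.linalg.norm(d)
    a=np.cross(d,[0,0,1.]); a/=np.linalg.norm(a); b=np.cross(d,a)
    t=np.linspace(0,2*np.pi,n,endpoint=False)
    ring=r*(np.outer(np.cos(t),a)+np.outer(np.sin(t),b))
    return np.r_[c+d*L/2+ring,c-d*L/2+ring]
def hullmask(uv,shape,S=8,off=(0,0)):
    m=np.zeros((shape[0]*S,shape[1]*S),np.uint8)
    h=cv2.convexHull(((uv-off+0.5)*S).astype(np.float32)).astype(np.int32)
    cv2.fillConvexPoly(m,h,1)
    return cv2.resize(m.astype(np.float32),(shape[1],shape[0]),interpolation=cv2.INTER_AREA)
def whitemask(p,box,thr=100,sat=50):
    x0,x1,y0,y1=box; im=p['image'][y0:y1,x0:x1].astype(int)
    m=((im.max(2)-im.min(2)<sat)&(im.mean(2)>thr)).astype(np.uint8)
    k,l,st,ce=cv2.connectedComponentsWithStats(m); i=1+st[1:,4].argmax()
    return (l==i).astype(np.float32)
def fitrod(items,x0,z=20.):
    # items: (p,E,mask,box)
    from scipy.optimize import minimize
    def cost(t):
        P=rodpts([t[0],t[1],z],[np.cos(t[2]),np.sin(t[2]),0]); s=0
        for p,E,m,b in items: s+=np.abs(hullmask(proj(p,P,E),m.shape,8 if m.size<2e4 else 2,(b[0],b[2]))-m).sum()/m.sum()
        return s
    best=None
    for dy in (-.3,0,.3):
        r=minimize(cost,[x0[0],x0[1],x0[2]+dy],method='Nelder-Mead',options=dict(initial_simplex=np.array(x0)+np.array([[0,0,dy],[15,0,dy],[0,15,dy],[0,0,dy+.2]])))
        if best is None or r.fun<best.fun: best=r
    return best
E
python3 - <<'E'
from h import *
it=[]
for n,b in (('scene',(296,362,262,312)),('side',(224,284,214,252))):
    p=ctrl.get_image(n); m=whitemask(p,b); print(m.sum()); it.append((p,p['extrinsics'],m,b))
for k in ([0],[1],[0,1]):
    r=fitrod([it[i] for i in k],[473,187,.3]); print(k,r.x,r.fun)
E
```

```text
656.0
376.0
[0] [ 4.70643870e+02  1.86436273e+02 -2.44553278e-01] 0.07831554859876633
[1] [ 4.74235930e+02  1.92814428e+02 -2.49455199e-01] 0.058178190141916275
[0, 1] [ 4.73171101e+02  1.89433686e+02 -2.60214226e-01] 0.2377541959285736
```

apply_moves([
  [-1.5,0,-1.7,0,8.5],
  [-4.6,0,-5.2,-0.02,8.5],
  [-8.9,0,-10.1,-0.04,8.5],
  [-13.4,0,-15.1,-0.06,8.5],
  [-17.9,0,-20.2,-0.08,8.5],
  [-22.4,0,-25.2,-0.1,8.5],
  [-26.4,2,-29.9,-0.114,8.5],
  [-29.2,5,-33,-0.114,8.5],
  [-30.4,7,-34.3,-0.114,8.5],
  [-30.8,8,-34.7,-0.114,8.5],
  [-30.8,8,-34.7,-0.114,8.5],
  [-30.8,8,-34.7,-0.114,8.5],
])

```text
clock: 4.6
eef_pos: [445.9, 198.1, 152.0]
tool_rot: [-1.571, -0.002, 1.324]
force: [0.4, 0.5, 0.0]
width: 85.2
```

```bash
python3 - <<'E'
from h import *
s=ctrl.read_state(); p=ctrl.get_image('wrist'); save(p,'w1'); print(s['clock'],s['eef_pos'],s['tool_rot'],s['force'])
M=rotm(s);T=np.array(s['eef_pos']); Tw=np.eye(4);Tw[:3,:3]=M;Tw[:3,3]=T
E=np.linalg.inv(Tw@np.array(p['tool_from_camera']))
print(proj(p,[[473,189,20]],E))
print([(np.round(x['location']).tolist(),x['confidence']) for x in ctrl.mark_of(p,'blank')])
E
```

```text
4.6 [445.86392293 198.12143209 152.04134371] [-1.57142839 -0.00170568  1.3236004 ] [0.36199229 0.48972159 0.01922025]
[[278.80203611 232.64624137]]
[([312.0, 212.0, 22.0], 0.86), ([473.0, 187.0, 20.0], 0.56)]
```

View pics/w1.png

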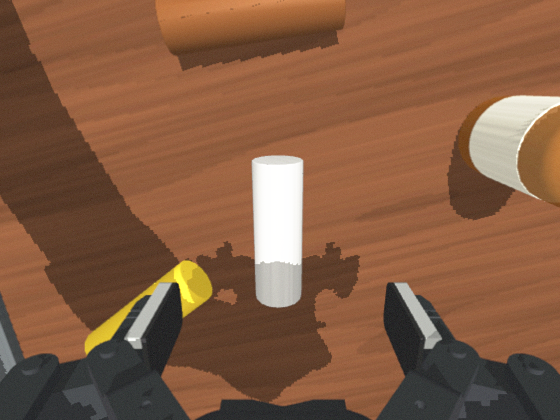

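```bash
cat >> h.py <<'E'
def wristE(s,p):
    Tw=np.eye(4);Tw[:3,:3]=rotm(s);Tw[:3,3]=s['eef_pos']
    return np.linalg.inv(Tw@np.array(p['tool_from_camera']))
def ray(p,E,uv,z):
    # pixel -> world at height z
    E=np.array(E); a=np.array([(uv[0]-p['cx'])/f(p),(uv[1]-p['cy'])/f(p)]); u=a.copy()
    for _ in range(20): u=a/(1+p['k1']*(u@u))
    d=E[:3,:3].T@np.array([u[0],-u[1],-1]); o=-E[:3,:3].T@E[:3,3]
    return o+d*(z-o[2])/d[2]
E
python3 - <<'E'
from h import *
s=ctrl.read_state(); p=ctrl.get_image('wrist'); E=wristE(s,p)
b=(230,330,140,320); m=whitemask(p,b,90,45); print(m.sum(), np.argwhere(m).min(0),np.argwhere(m).max(0))
r=fitrod([(p,E,m,b)],[473,187,-.25]); print(r.x,r.fun)
for uv in ((190,262),(212,285),(195,310),(170,330)): print(uv, ray(p,E,uv,30).round(), (rotm(s).T@(ray(p,E,uv,30)-s['eef_pos'])).round())
E
```

```text
7257.0 [15 22] [167  73]
[ 4.72051367e+02  1.88292056e+02 -2.43184281e-01] 0.019603917375206947
(190, 262) [477. 113.  30.] [-75. 122. -50.]
(212, 285) [501. 124.  30.] [-58. 122. -72.]
(195, 310) [521. 102.  30.] [-75. 122. -96.]
(170, 330) [535.  74.  30.] [ -98.  122. -117.]
```

apply_moves([
  [-0.2,2,0,-0.004,8.5],
  [-0.32,5,0,-0.004,8.5],
  [-0.32,8,0,-0.004,8.5],
  [-0.32,10,0,-0.004,8.5],
  [-0.32,11,0,-0.004,8.5],
  [-0.32,11,0,-0.004,8.5],
])

```text
clock: 5.5
eef_pos: [445.0, 193.4, 41.2]
tool_rot: [-1.57, 0.0, 1.326]
force: [-0.2, -0.3, 0.1]
width: 84.9
```

```bash
python3 - <<'E'
from h import *
s=ctrl.read_state(); p=ctrl.get_image('wrist'); save(p,'w2'); print(s['clock'],s['eef_pos'],s['tool_rot'],s['force'])
s2=ctrl.read_state(); print(s2['eef_pos'])
E=wristE(s,p)
P=rodpts([472.05,188.3,20],[np.cos(-.2432),np.sin(-.2432),0])
Q=(P-s['eef_pos'])@rotm(s); print('rod tool x range',Q[:,0].min(),Q[:,0].max(),'z',Q[:,2].min(),Q[:,2].max())
im=p['image'].copy()
for u in proj(p,P,E): cv2.circle(im,tuple(int(v) for v in u),1,(255,0,0),-1)
cv2.imwrite('pics/w2.png',im[...,::-1])
E
```

```text
5.5 [444.97471174 193.35531994  41.20083506] [-1.57035743e+00  2.04265461e-04  1.32552417e+00] [-0.16118759 -0.26859304  0.12922019]
[445.38968887 193.4467664   41.68560802]
rod tool x range -18.449545148315686 21.79902651542024 z -87.5439661624007 32.540373758025275
```

View pics/w2.png

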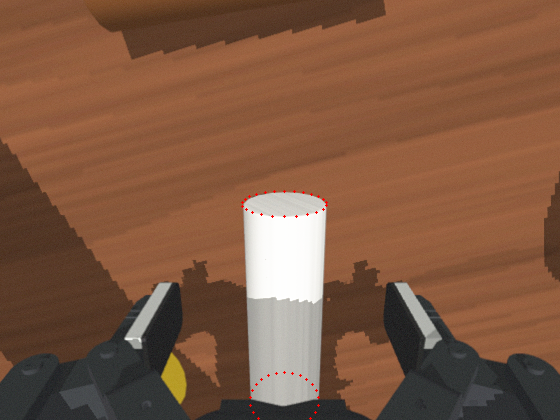

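apply_moves([
  [0.17,1.2,0,0,8.5],
  [0.17,2.2,0,0,8.5],
  [0.17,2.5,0,0,8.5],
  [0.17,2.5,0,0,8.5],
  [0.17,2.5,0,0,6],
  [0.17,2.5,0,0,5],
  [0.17,2.5,0,0,4.3],
  [0.17,2.5,0,0,2.0],
  [0.17,2.5,0,0,2.0],
  [0.17,2.5,0,0,2.0],
  [0.17,2.5,0,0,2.0],
])

```text
clock: 6.92
eef_pos: [445.6, 194.7, 16.9]
tool_rot: [-1.571, -0.0, 1.325]
force: [-1.4, -0.3, 6.7]
width: 37.6
```

```bash
python3 - <<'E'
from h import *
s=ctrl.read_state(); p=ctrl.get_image('wrist'); print(s['clock'],s['eef_pos'],s['tool_rot'],s['force'],s['width'],ctrl.grip_depth)
im=cv2.resize(p['image'][200:420,150:420],None,fx=2.7,fy=2.7,interpolation=cv2.INTER_NEAREST)
for y,col in ((0,(255,0,0)),(-1.5,(0,255,0)),(-6,(0,0,255))):
    for x in (-20,20):
        for z in (-11,11):
            u=projw(p,[[x,y,z]])[0]; print(y,x,z,u.round(1)); cv2.circle(im,tuple(int(v) for v in ((u-[150,200])*2.7)),3,col,-1)
cv2.imwrite('pics/w3.png',im[...,::-1])
E
```

```text
6.925 [445.60635683 194.70616078  16.92309026] [-1.57103495e+00 -2.53770724e-04  1.32455355e+00] [-1.40365651 -0.32541784  6.72480481] 37.63868572902163 18.700000000000003
0 -20 -11 [237.6 306.6]
0 -20 11 [235.6 263.7]
0 20 -11 [324.5 306.7]
0 20 11 [326.5 263.8]
-1.5 -20 -11 [237.3 308.5]
-1.5 -20 11 [235.2 265.3]
-1.5 20 -11 [324.9 308.6]
-1.5 20 11 [326.9 265.4]
-6 -20 -11 [236.  314.4]
-6 -20 11 [233.9 270.2]
-6 20 -11 [326.  314.5]
-6 20 11 [328.1 270.3]
```

View pics/w3.png

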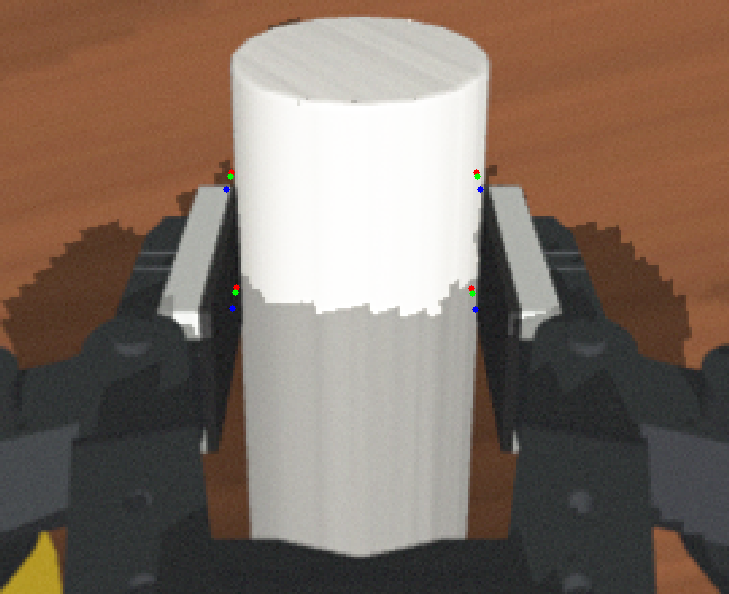

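apply_moves([
  [0,0,0,0,4.6],
  [0,0,0,0,4.6],
  [0,0,0,0,4.6],
  [0,0.3,0,0,4.6],
  [0,0.55,0,0,4.6],
  [0,0.55,0,0,4.6],
  [0,0.55,0,0,4.2],
  [0,0.55,0,0,2],
  [0,0.55,0,0,2],
  [0,0.55,0,0,2],
  [0,0.55,0,0,2],
])

```text
clock: 8.35
eef_pos: [445.5, 194.7, 11.1]
tool_rot: [-1.571, -0.0, 1.325]
force: [-0.8, -0.7, 5.9]
width: 38.0
```

```bash
python3 - <<'E'
from h import *
s=ctrl.read_state(); p=ctrl.get_image('wrist'); print(s['clock'],s['eef_pos'],s['tool_rot'],s['force'],s['width'],ctrl.grip_depth)
im=cv2.resize(p['image'][200:420,150:420],None,fx=2.7,fy=2.7,interpolation=cv2.INTER_NEAREST)
for y,col in ((0,(255,0,0)),(-6,(0,0,255))):
    for x in (-20,20):
        for z in (-11,11):
            u=projw(p,[[x,y,z]])[0]; cv2.circle(im,tuple(int(v) for v in ((u-[150,200])*2.7)),3,col,-1)
cv2.imwrite('pics/w4.png',im[...,::-1])
E
```

```text
8.35 [445.54272958 194.72314593  11.13193148] [-1.57085706e+00 -1.21250673e-04  1.32497082e+00] [-0.75134908 -0.69588895  5.85154253] 38.043090611206196 18.700000000000003
```

View pics/w4.png

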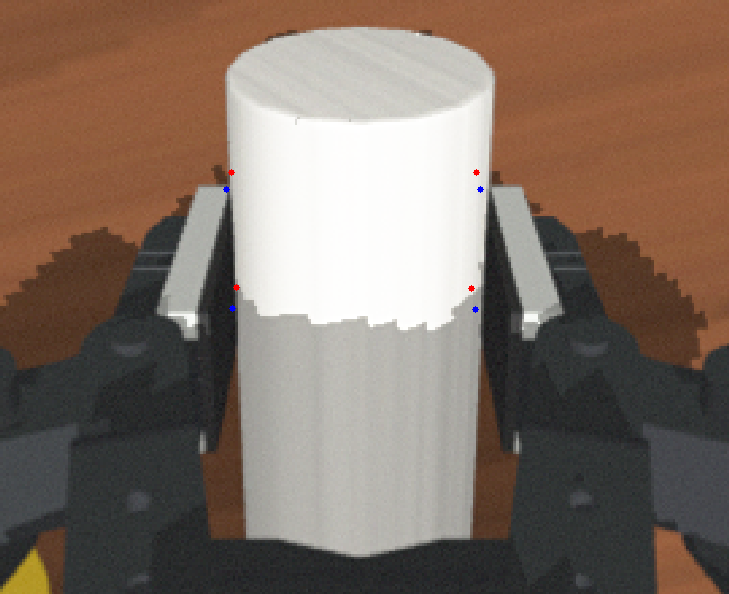

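apply_moves([
  [0,-0.2,0,0,2],
  [0,-0.6,0,0,2],
  [0,-1.2,0,0,2],
  [0,-2,0,0,2],
  [0,-3,0,0,2],
  [0,-4,0,0,2],
  [0,-4,0,0,2],
  [0,-4,0,0,2],
])

```text
clock: 9.4
eef_pos: [445.5, 194.7, 50.8]
tool_rot: [-1.571, -0.0, 1.325]
force: [-0.1, 1.1, -2.6]
width: 37.8
```

```bash
python3 - <<'E'
from h import *
s=ctrl.read_state(); p=ctrl.get_image('wrist'); print(s['clock'],s['eef_pos'],s['tool_rot'],s['force'],s['torque'],s['width'])
im=cv2.resize(p['image'][180:420,150:420],None,fx=2.4,fy=2.4,interpolation=cv2.INTER_NEAREST)
cv2.imwrite('pics/w5.png',im[...,::-1])
p=ctrl.get_image('side'); c=cv2.resize(p['image'][120:280,180:330],None,fx=3.7,fy=3.7,interpolation=cv2.INTER_CUBIC); cv2.imwrite('pics/s5.png',c[...,::-1])
E
```

```text
9.4 [445.49704328 194.69191748  50.84631219] [-1.57073580e+00 -3.40142973e-05  1.32498100e+00] [-0.12355375  1.14112307 -2.59840615] [-0.00824391  0.09575525 -0.00486752] 37.779123629408446
```

View pics/w5.png

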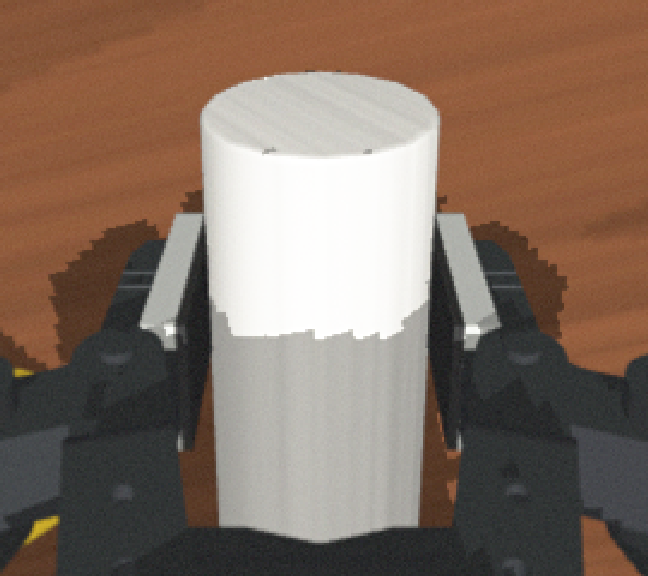

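View pics/s5.png

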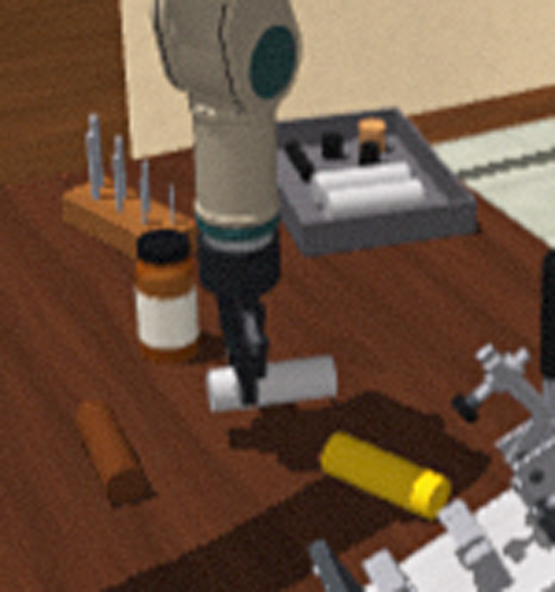

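apply_moves([
  [0,-2,0,0,2],
  [0,-5,0,0,2],
  [-1.5,-8,-0.1,0,2],
  [-4.5,-9.9,-0.4,-0.01,2],
  [-8.5,-9.9,-0.7,-0.02,2],
  [-13,-9.9,-1.1,-0.03,2],
  [-17.5,-9.9,-1.5,-0.04,2],
  [-22,-9.9,-1.9,-0.05,2],
  [-26.5,-9.9,-2.3,-0.06,2],
  [-30,-9.9,-2.6,-0.066,2],
  [-32.2,-9.9,-2.8,-0.066,2],
  [-33.2,-9.9,-2.9,-0.066,2],
  [-33.2,-9.9,-2.9,-0.066,2],
  [-33.2,-9.9,-2.9,-0.066,2],
])

```text
clock: 11.25
eef_pos: [393.1, -133.2, 149.7]
tool_rot: [-1.571, -0.001, 1.393]
force: [-0.2, 0.4, -3.5]
width: 38.3
```

```bash
python3 - <<'E'
from h import *
s=ctrl.read_state(); p=ctrl.get_image('wrist'); print(s['clock'],s['eef_pos'],s['tool_rot'],s['force'],s['width'])
save(p,'w6')
obs=[]
for n in ('wrist','side','scene'):
    q_=p if n=='wrist' else ctrl.get_image(n)
    if n=='side':
        c=cv2.resize(q_['image'][130:330,220:420],None,fx=3,fy=3,interpolation=cv2.INTER_CUBIC); cv2.imwrite('pics/s6.png',c[...,::-1])
    for q in bedpts:
        for x in ctrl.mark_of(q_,q)[:1]:
            obs.append((q,np.array(x['location']),x['confidence'])); print(n,q,np.round(x['location'],1),round(x['confidence'],2))
r=fitbed(obs); print(r.x); print(np.round(r.fun.reshape(-1,3),1).tolist())
np.save('obs1.npy',np.array(obs,dtype=object))
E
```

```text
11.25 [ 393.09059358 -133.21767246  149.72459698] [-1.57053669e+00 -5.93351542e-04  1.39273857e+00] [-0.20275229  0.36424454 -3.54331783] 38.3219906721926
side bed [ 469.  -148.4   61.4] 0.93
side seat [ 443.5 -142.8  105.5] 0.92
side stop_face [ 387.8 -133.4   76. ] 0.64
side clamp_pivot [ 520.5 -157.1  173.4] 0.76
side handle_mid [ 564.4 -164.2  324.5] 0.72
side handle_locked [ 607.  -175.5  245.7] 0.95
scene bed [ 468.4 -150.2   62. ] 0.72
scene seat [ 440.3 -142.9  104.3] 0.87
scene stop_face [ 392.8 -131.5   78.4] 0.92
scene clamp_pivot [ 522.9 -158.2  174. ] 0.62
scene handle_mid [ 563.  -164.5  320.7] 0.87
scene handle_locked [ 600.9 -171.6  243.1] 0.77
[ 4.66586973e+02 -1.47275276e+02 -1.86856495e-01]
[[-2.2, 1.0, 0.6], [-1.4, 0.2, -0.2], [2.0, 0.3, -0.4], [2.2, -0.7, 0.4], [0.3, -1.2, -1.1], [-2.3, 2.0, -0.9], [-1.3, 2.1, 0.0], [1.5, 0.2, 0.9], [-1.7, -1.4, -2.9], [0.3, 0.1, -0.1], [1.5, -1.2, 1.9], [2.9, -1.4, 1.2]]
```

View pics/w6.png

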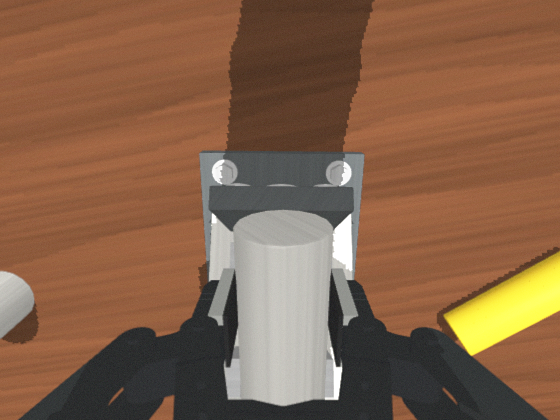

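View pics/s6.png

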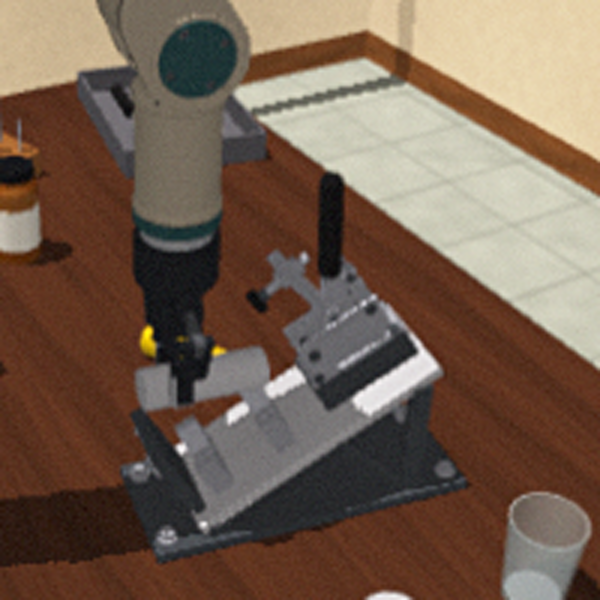

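```bash
python3 - <<'E'
from h import *
s=ctrl.read_state(); p=ctrl.get_image('wrist'); E=wristE(s,p)
t0=fitbed(list(np.load('obs1.npy',allow_pickle=True))).x
print(t0)
c=cv2.resize(p['image'][140:300,180:380],None,fx=3.8,fy=3.7,interpolation=cv2.INTER_NEAREST)
c=cv2.resize(p['image'][140:300,180:380],None,fx=3.7,fy=3.7,interpolation=cv2.INTER_NEAREST)
t=[466.4,-147.8,-.1835]
def W(b): return np.array([t[0],t[1],62])+bedR(t[2])@np.array(b)
for b in [(-60,40,86),(-60,-40,86),(-74,40,86),(-74,-40,86),(-60,33,50),(-60,-33,50)]:
    u=proj(p,[W(b)],E)[0]; print(b,u.round(1)); cv2.circle(c,tuple(int(v) for v in ((u+.5-[180,140])*3.7)),3,(255,0,0),-1)
cv2.imwrite('pics/w7.png',c[...,::-1])
E
```

```text
[ 4.66586973e+02 -1.47275276e+02 -1.86856495e-01]
(-60, 40, 86) [355.1 212.1]
(-60, -40, 86) [208.6 211.5]
(-74, 40, 86) [354.2 187.3]
(-74, -40, 86) [209.7 186.7]
(-60, 33, 50) [333.1 222.7]
(-60, -33, 50) [230.7 222.2]
```

View pics/w7.png

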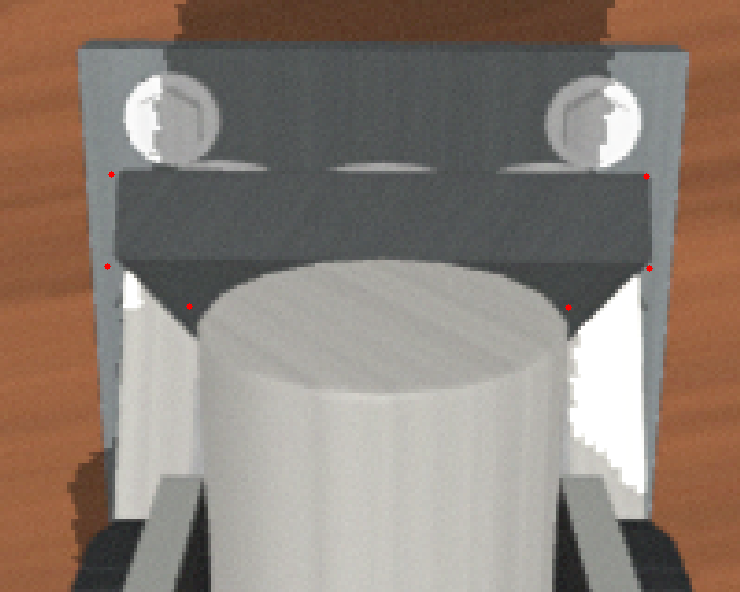

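apply_moves([
  [0,0.6,-0.2,0.003,2],
  [0,1.3,-0.6,0.005,2],
  [0,1.8,-1.0,0.005,2],
  [0,2.2,-1.3,0.005,2],
  [0,2.6,-1.3,0.005,2],
  [0,2.6,-1.3,0.005,2],
])

```text
clock: 13.1
eef_pos: [405.3, -136.6, 123.4]
tool_rot: [-1.57, -0.0, 1.386]
force: [-0.5, 0.3, -3.4]
width: 37.9
```

```bash
cat >> h.py <<'E'
TB=[466.1,-146.8,-.1835]
def uv(s):
    t=TB; uh=np.array([np.cos(t[2]),np.sin(t[2])]); yh=np.array([-uh[1],uh[0]])
    seat=np.array([t[0],t[1]])-25*uh; d=np.array(s['eef_pos'][:2])-seat
    F=s['force']
    return 'clk %.2f tcp u %.1f lat %.1f v %.1f | F u %.1f y %.1f z %.1f | yaw %.4f w %.1f'%(s['clock'],d@uh,d@yh,s['eef_pos'][2]-105.3,F[:2]@uh,F[:2]@yh,F[2],s['tool_rot'][2],s['width'])
def sidepic(name,box=(130,330,220,420),fx=3):
    p=ctrl.get_image('side'); c=cv2.resize(p['image'][box[0]:box[1],box[2]:box[3]],None,fx=fx,fy=fx,interpolation=cv2.INTER_CUBIC); cv2.imwrite('pics/%s.png'%name,c[...,::-1])
E
python3 - <<'E'
from h import *
print(uv(ctrl.read_state())); sidepic('s7',(180,310,250,380),4.5)
E
```

```text
clk 13.10 tcp u -36.6 lat -1.0 v 18.1 | F u -0.5 y 0.2 z -3.4 | yaw 1.3860 w 37.9
```

View pics/s7.png

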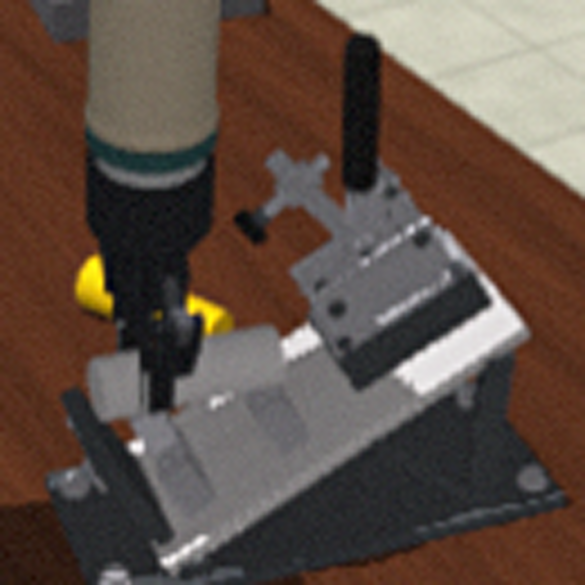

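apply_moves([
  [0.1,0.2,0,0,2],
  [0.1,0.4,-0.05,0,2],
  [0.1,0.6,-0.15,0,2],
  [0.1,0.8,-0.25,0,2],
  [0.1,1.0,-0.35,0,2],
  [0.1,1.0,-0.35,0,2],
])

```text
clock: 13.9
eef_pos: [406.6, -136.6, 113.5]
tool_rot: [-1.566, 0.001, 1.384]
force: [-6.8, -1.3, 3.0]
width: 37.7
```

```bash
python3 - <<'E'
from h import *
print(uv(ctrl.read_state())); sidepic('s8',(180,310,250,380),4.5)
E
```

```text
clk 13.90 tcp u -35.3 lat -0.8 v 8.2 | F u -6.5 y -2.5 z 3.0 | yaw 1.3843 w 37.7
```

View pics/s8.png

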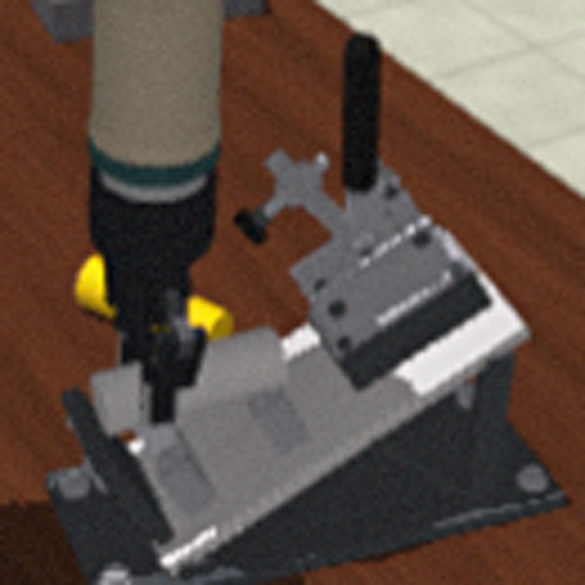

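apply_moves([
  [0.05,0.2,-0.05,0,2],
  [0.05,0.4,-0.1,0,2],
  [0.05,0.6,-0.2,0,2],
  [0.05,0.8,-0.3,0,2],
  [0.05,1.0,-0.4,0,2],
  [0.05,1.0,-0.4,0,2],
])

```text
clock: 14.7
eef_pos: [409.0, -136.6, 103.3]
tool_rot: [-1.563, 0.001, 1.384]
force: [-8.9, -1.4, 3.5]
width: 37.8
```

```bash
python3 - <<'E'
from h import *
print(uv(ctrl.read_state())); sidepic('s9',(180,310,250,380),4.5)
E
```

```text
clk 14.70 tcp u -33.0 lat -0.4 v -2.0 | F u -8.5 y -3.0 z 3.5 | yaw 1.3842 w 37.8
```

View pics/s9.png

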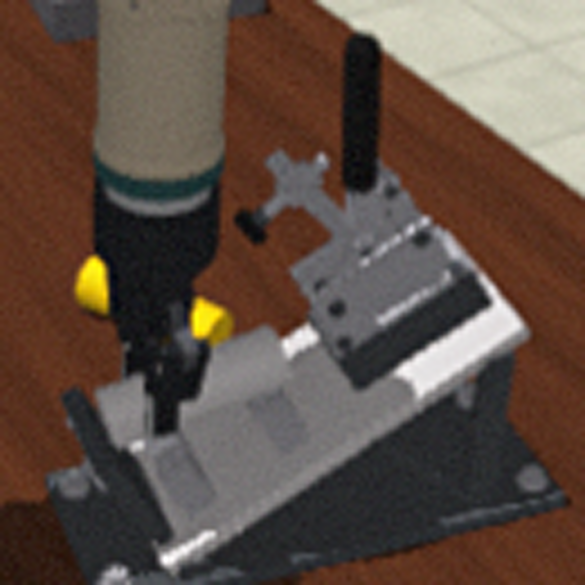

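```bash
python3 - <<'E'
from h import *
p=ctrl.get_image('wrist'); c=cv2.resize(p['image'][140:340,180:380],None,fx=3,fy=3,interpolation=cv2.INTER_NEAREST); cv2.imwrite('pics/w9.png',c[...,::-1])
E
```

```text
(no output)
```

View pics/w9.png

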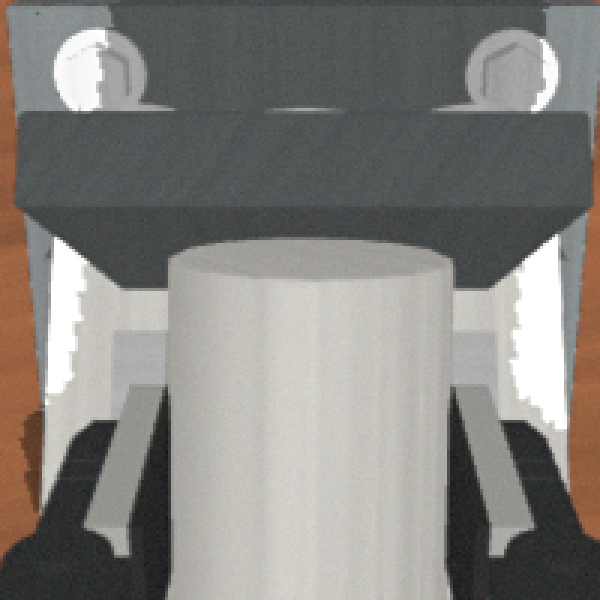

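apply_moves([
  [-0.05,0.2,-0.15,0,2],
  [-0.1,0.4,-0.3,0,2],
  [-0.1,0.6,-0.4,0,2],
  [-0.1,0.8,-0.5,0,2],
  [-0.1,0.8,-0.5,0,2],
])

```text
clock: 15.42
eef_pos: [411.6, -137.5, 94.8]
tool_rot: [-1.558, 0.0, 1.385]
force: [-11.7, -0.4, 2.4]
width: 38.1
```

```bash
python3 - <<'E'
from h import *
print(uv(ctrl.read_state())); sidepic('s10',(180,310,250,380),4.5)
p=ctrl.get_image('wrist'); c=cv2.resize(p['image'][140:340,180:380],None,fx=3,fy=3,interpolation=cv2.INTER_NEAREST); cv2.imwrite('pics/w10.png',c[...,::-1])
E
```

```text
clk 15.43 tcp u -30.3 lat -0.8 v -10.5 | F u -11.4 y -2.5 z 2.4 | yaw 1.3851 w 38.1
```

View pics/s10.png

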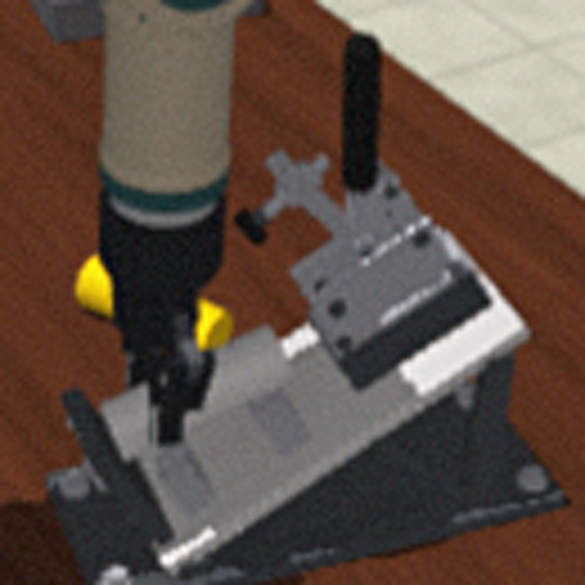

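View pics/w10.png

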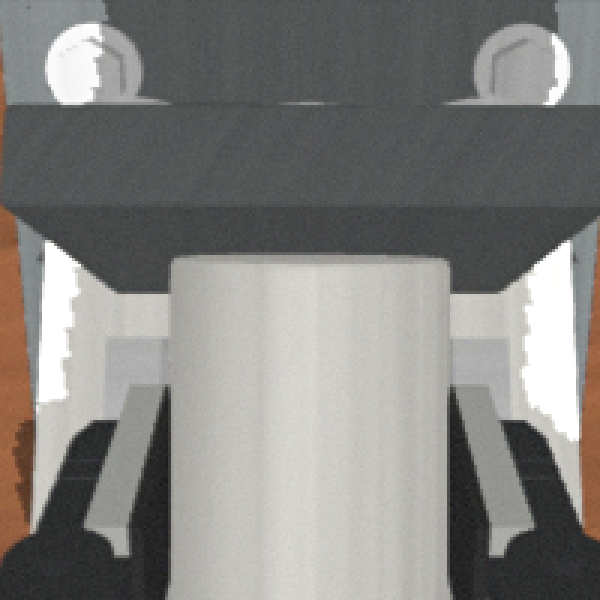

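apply_moves([
  [0.05,0.15,-0.1,0,2],
  [0.05,0.3,-0.2,0,2],
  [0.05,0.45,-0.3,0,2],
  [0.05,0.6,-0.4,0,2],
  [0.05,0.6,-0.4,0,2],
])

```text
clock: 16.15
eef_pos: [413.8, -137.8, 88.6]
tool_rot: [-1.555, 0.0, 1.384]
force: [-13.9, 0.5, 3.0]
width: 38.2
```

```bash
python3 - <<'E'
from h import *
print(uv(ctrl.read_state())); sidepic('s11',(180,310,250,380),4.5)
p=ctrl.get_image('wrist'); c=cv2.resize(p['image'][140:340,180:380],None,fx=3,fy=3,interpolation=cv2.INTER_NEAREST); cv2.imwrite('pics/w11.png',c[...,::-1])
E
```

```text
clk 16.15 tcp u -28.1 lat -0.7 v -16.7 | F u -13.8 y -2.1 z 3.0 | yaw 1.3845 w 38.2
```

View pics/s11.png

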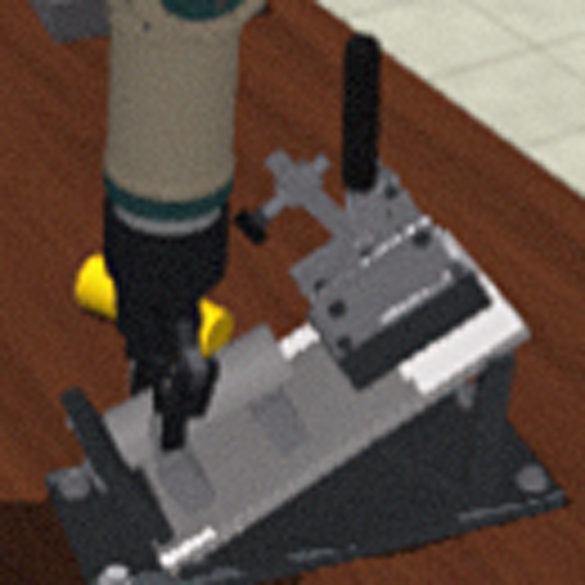

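View pics/w11.png

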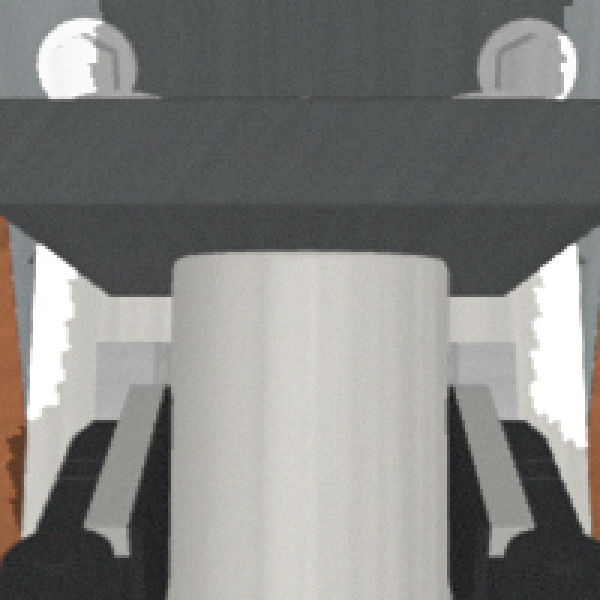

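apply_moves([
  [0.05,0.15,0,0,2],
  [0.05,0.3,0,0,2],
  [0.05,0.45,0,0,2],
  [0.05,0.6,0,0,2],
  [0.05,0.6,0,0,2],
])

```text
clock: 16.88
eef_pos: [414.6, -137.8, 85.7]
tool_rot: [-1.558, 0.001, 1.384]
force: [-19.8, 1.3, 42.3]
width: 37.9
```

```bash
python3 - <<'E'
from h import *
print(uv(ctrl.read_state())); sidepic('s12',(180,310,250,380),4.5)
p=ctrl.get_image('wrist'); c=cv2.resize(p['image'][140:340,180:380],None,fx=3,fy=3,interpolation=cv2.INTER_NEAREST); cv2.imwrite('pics/w12.png',c[...,::-1])
E
```

```text
clk 16.88 tcp u -27.3 lat -0.6 v -19.6 | F u -19.7 y -2.3 z 42.3 | yaw 1.3840 w 37.9
```

View pics/s12.png

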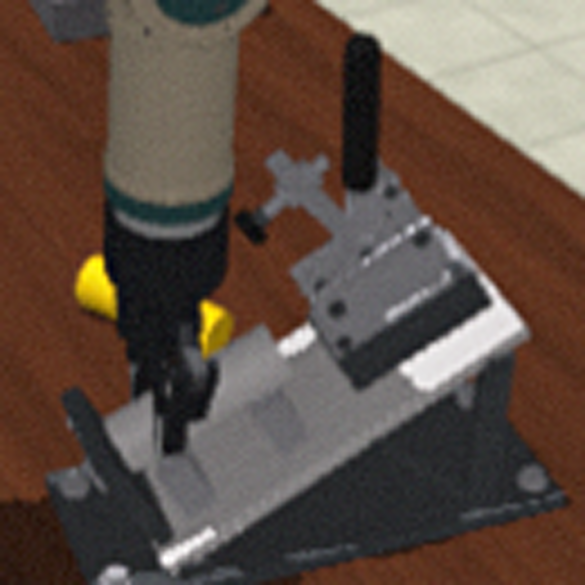

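View pics/w12.png

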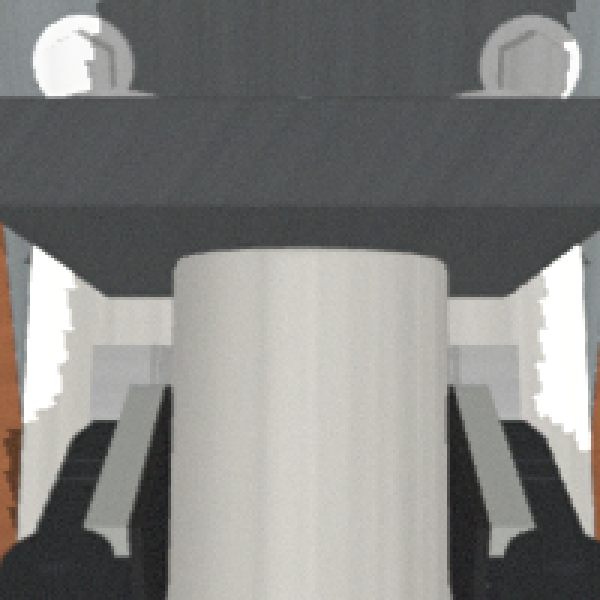

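```bash
cat >> h.py <<'E'
def W(b,t=None):
    t=TB if t is None else t
    return np.array([t[0],t[1],62])+np.atleast_2d(b)@bedR(t[2]).T
def outline(im,p,E,P,off,sc,col):
    h=cv2.convexHull(((proj(p,P,E)+.5-off)*sc).astype(np.float32)).astype(np.int32); cv2.polylines(im,[h],True,col,1)
def overlay(name,rod=(0,0,50),ang=0.):
    for n,box,sc in (('side',(190,290,255,365),5.4),('wrist',(140,340,180,380),3)):
        s=ctrl.read_state(); p=ctrl.get_image(n); E=p['extrinsics'] if n=='side' else wristE(s,p)
        c=cv2.resize(p['image'][box[0]:box[1],box[2]:box[3]],None,fx=sc,fy=sc,interpolation=cv2.INTER_CUBIC); off=np.array([box[2],box[0]])
        R3=bedR(TB[2])
        outline(c,p,E,rodpts(W([0,0,50])[0],R3[:,0]),off,sc,(0,255,0))
        d=R3@np.array([np.cos(ang),0,np.sin(ang)])
        outline(c,p,E,rodpts(W(rod)[0],d),off,sc,(255,0,0))
        for x0 in (-47,25):
            for y in (-33,33):
                q=W([[x0,y,0],[x0+22,y,0],[x0+22,y,45],[x0,y,45]]); cv2.polylines(c,[((proj(p,q,E)+.5-off)*sc).astype(np.int32)],True,(255,255,0),1)
        q=W([[-60,-40,86],[-60,40,86],[-74,40,86],[-74,-40,86]]); cv2.polylines(c,[((proj(p,q,E)+.5-off)*sc).astype(np.int32)],True,(0,255,255),1)
        cv2.imwrite('pics/%s_%s.png'%(name,n),c[...,::-1])
E
python3 - <<'E'
from h import *
# current nominal: pivot at (-29,0,54.4) rod coord -27.3
import numpy as np
a=-np.arctan2(4.4,76)
c=np.array([-29,0,54.4])+27.3*np.array([np.cos(a),0,np.sin(a)])
overlay('o12',c,a); print(c,uv(ctrl.read_state()))
E
```

```text
[-1.74563738  0.         52.82211585] clk 17.07 tcp u -27.2 lat -0.6 v -19.6 | F u -20.3 y -2.1 z 44.1 | yaw 1.3840 w 38.2
```

View pics/o12_side.png

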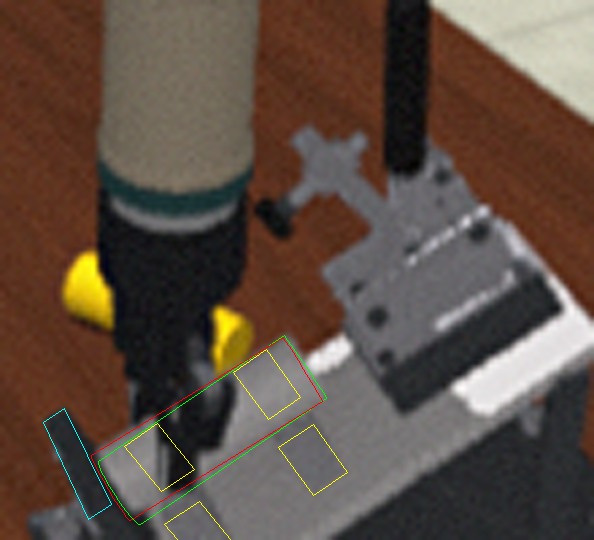

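View pics/o12_wrist.png

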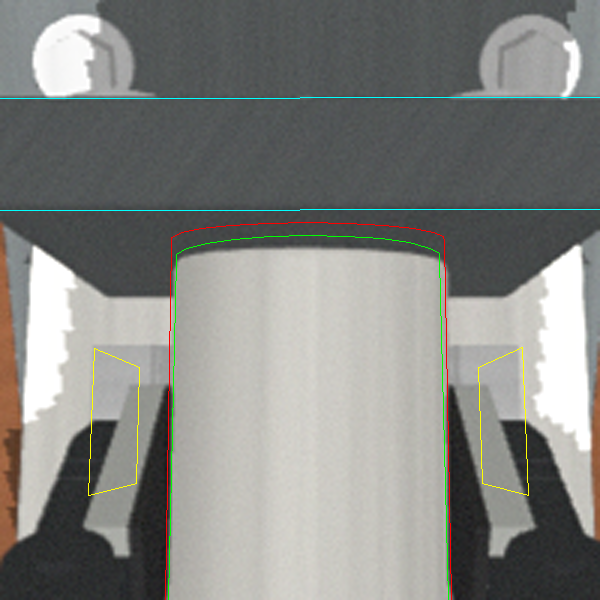

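apply_moves([
  [0,-0.1,0.3,0,2],
  [0,-0.3,0.3,0,2],
  [0,-0.4,0.3,0,2],
  [0,-0.4,0.3,0,2],
])

```text
clock: 17.58
eef_pos: [414.3, -137.7, 87.1]
tool_rot: [-1.562, 0.001, 1.384]
force: [-8.6, -1.0, -0.5]
width: 38.2
```

```bash
python3 - <<'E'
from h import *
print(uv(ctrl.read_state()))
a=0
overlay('o13',(0,0,50),0); 
E
```

```text
clk 17.57 tcp u -27.5 lat -0.5 v -18.2 | F u -8.3 y -2.5 z -0.5 | yaw 1.3841 w 38.2
```

View pics/o13_side.png

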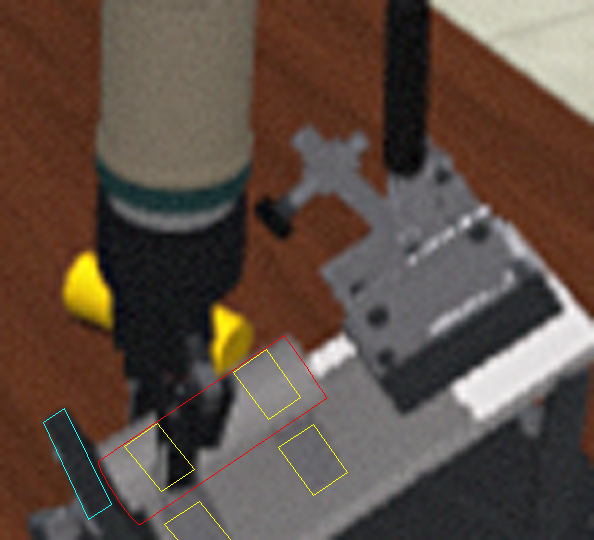

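View pics/o13_wrist.png

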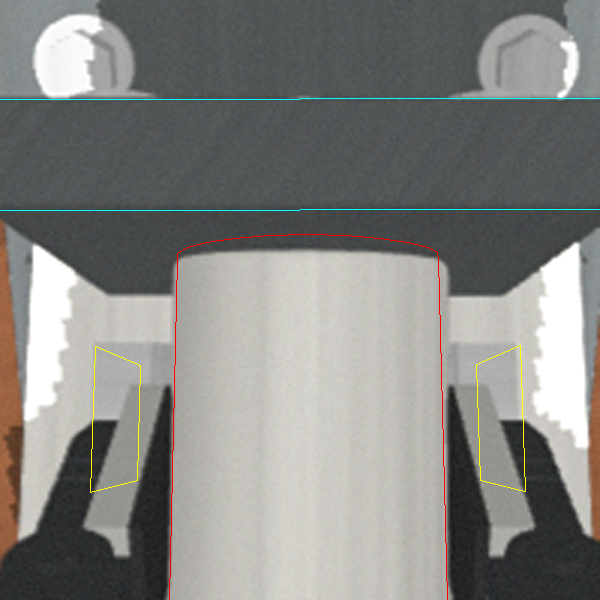

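apply_moves([
  [-0.03,0,-0.1,0,2],
  [-0.03,0,-0.2,0,2],
  [-0.03,0,-0.3,0,2],
  [-0.03,0,-0.3,0,2],
])

```text
clock: 18.18
eef_pos: [414.5, -137.8, 86.7]
tool_rot: [-1.556, 0.0, 1.384]
force: [-13.3, -0.5, 2.5]
width: 38.4
```

```bash
python3 - <<'E'
from h import *
print(uv(ctrl.read_state()))
E
```

```text
clk 18.18 tcp u -27.4 lat -0.5 v -18.6 | F u -13.0 y -2.9 z 2.5 | yaw 1.3843 w 38.4
```

apply_moves([
  [-0.03,-0.2,0.2,0,2],
  [-0.03,-0.4,0.3,0,2],
  [-0.03,-0.5,0.3,0,2],
  [-0.03,-0.5,0.3,0,2],
])

```text
clock: 18.68
eef_pos: [420.1, -138.2, 93.0]
tool_rot: [-1.572, -0.0, 1.387]
force: [0.1, 0.2, -3.4]
width: 38.1
```

```bash
python3 - <<'E'
from h import *
print(uv(ctrl.read_state()))
E
```

```text
clk 18.68 tcp u -21.8 lat 0.1 v -12.3 | F u 0.1 y 0.2 z -3.4 | yaw 1.3865 w 38.1
```

apply_moves([
  [-0.03,0.15,0,0,2],
  [-0.03,0.3,0,0,2],
  [-0.03,0.45,-0.05,0,2],
  [-0.03,0.6,-0.1,0,2],
  [-0.03,0.6,-0.1,0,2],
])

```text
clock: 19.3
eef_pos: [419.9, -139.3, 87.1]
tool_rot: [-1.571, 0.001, 1.385]
force: [-3.0, -1.3, 5.0]
width: 37.9
```

```bash
python3 - <<'E'
from h import *
print(uv(ctrl.read_state()))
overlay('o14',(5,0,50),0); 
E
```

```text
clk 19.30 tcp u -21.8 lat -1.0 v -18.2 | F u -2.7 y -1.8 z 5.0 | yaw 1.3848 w 37.9
```

View pics/o14_side.png

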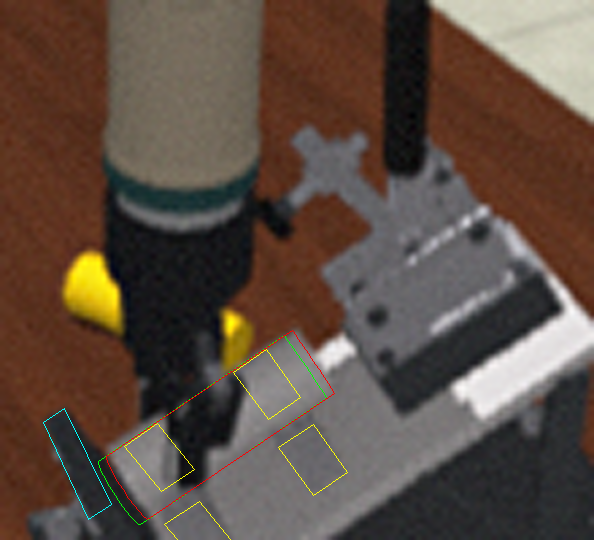

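View pics/o14_wrist.png

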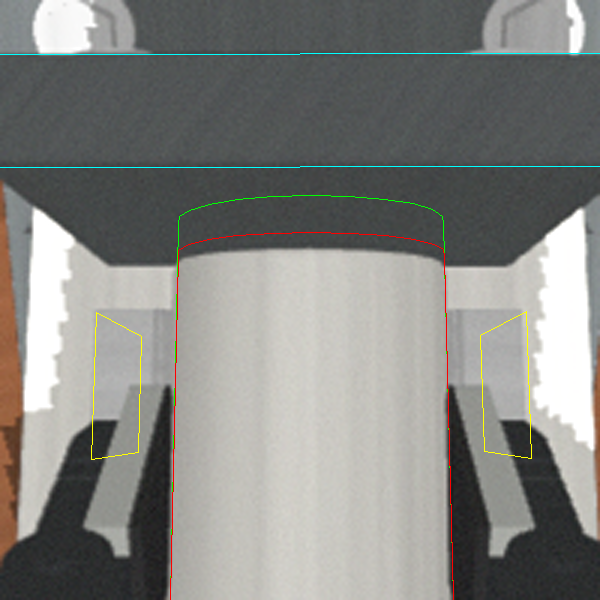

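apply_moves([
  [0,0.1,0,0,2],
  [0,0.2,0,0,2],
  [0,0.2,0,0,2],
])

```text
clock: 19.77
eef_pos: [420.0, -139.2, 86.2]
tool_rot: [-1.572, 0.001, 1.386]
force: [-5.1, -0.2, 19.7]
width: 38.0
```

```bash
python3 - <<'E'
from h import *
print(uv(ctrl.read_state()))
overlay('o15',(7,0,50),0); 
E
```

```text
clk 19.77 tcp u -21.7 lat -0.9 v -19.1 | F u -5.0 y -1.2 z 19.7 | yaw 1.3860 w 38.0
```

View pics/o15_wrist.png

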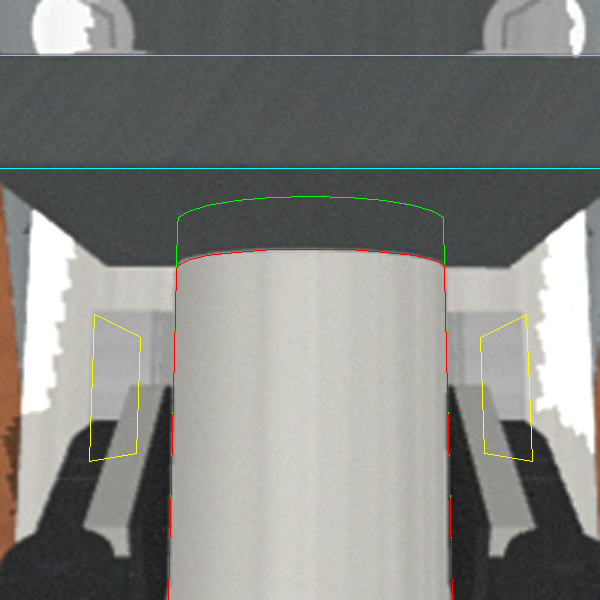

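apply_moves([
  [0,-0.1,0,0,2],
  [0,-0.1,0,0,3.8],
  [0,-0.1,0,0,4.1],
  [0,-0.1,0,0,4.4],
  [0,-0.1,0,0,4.7],
  [0,-0.1,0,0,4.7],
  [0,-0.1,0,0,4.7],
])

```text
clock: 20.75
eef_pos: [420.2, -138.6, 85.7]
tool_rot: [-1.571, -0.0, 1.386]
force: [-1.2, 0.2, 0.3]
width: 46.9
```

```bash
python3 - <<'E'
from h import *
print(uv(ctrl.read_state()))
overlay('o16',(7,0,50),0); 
E
```

```text
clk 20.75 tcp u -21.6 lat -0.3 v -19.6 | F u -1.2 y -0.0 z 0.3 | yaw 1.3863 w 46.9
```

View pics/o16_wrist.png

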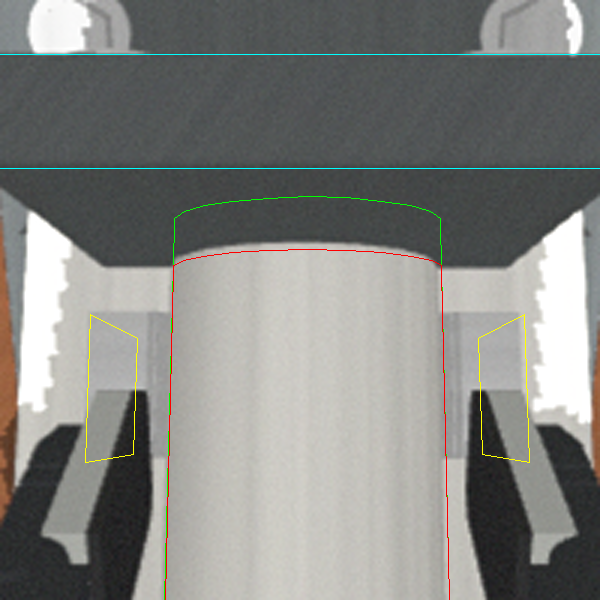

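View pics/o16_side.png

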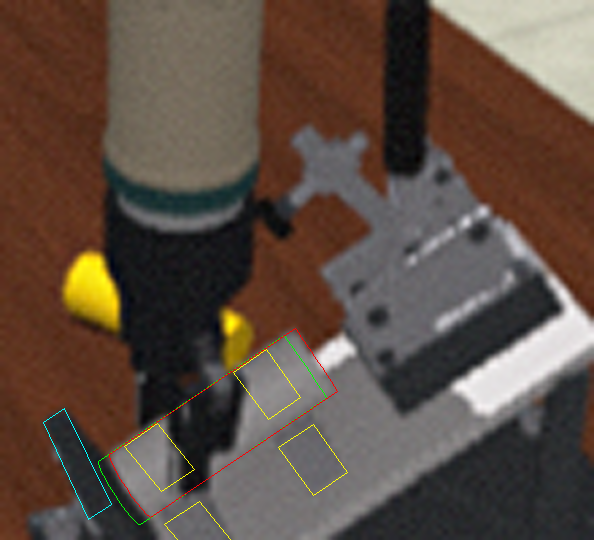

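apply_moves([
  [0,-0.2,0,0,4.7],
  [0,-0.35,0,0,4.7],
  [0,-0.35,0,0,4.7],
  [0,-0.35,0,0,4.2],
  [0,-0.35,0,0,2],
  [0,-0.35,0,0,2],
  [0,-0.35,0,0,2],
  [0,-0.35,0,0,2],
])

```text
clock: 21.85
eef_pos: [419.9, -139.5, 89.8]
tool_rot: [-1.571, 0.001, 1.385]
force: [-1.3, -1.4, 7.1]
width: 37.5
```

```bash
python3 - <<'E'
from h import *
print(uv(ctrl.read_state()))
E
```

```text
clk 21.85 tcp u -21.7 lat -1.2 v -15.5 | F u -1.0 y -1.7 z 7.1 | yaw 1.3855 w 37.5
```

apply_moves([
  [0,0.1,0.17,0,2],
  [0,0.2,0.35,0,2],
  [0,0.28,0.52,0,2],
  [0,0.33,0.65,0,2],
  [0,0.36,0.75,0,2],
  [0,0.36,0.75,0,2],
])

```text
clock: 22.6
eef_pos: [419.9, -139.5, 89.4]
tool_rot: [-1.587, 0.001, 1.386]
force: [3.3, -1.6, 34.8]
width: 37.8
```

```bash
python3 - <<'E'
from h import *
print(uv(ctrl.read_state()))
overlay('o17',(0,0,50),0); 
E
```

```text
clk 22.60 tcp u -21.8 lat -1.2 v -15.9 | F u 3.5 y -1.0 z 34.8 | yaw 1.3858 w 37.8
```

View pics/o17_wrist.png

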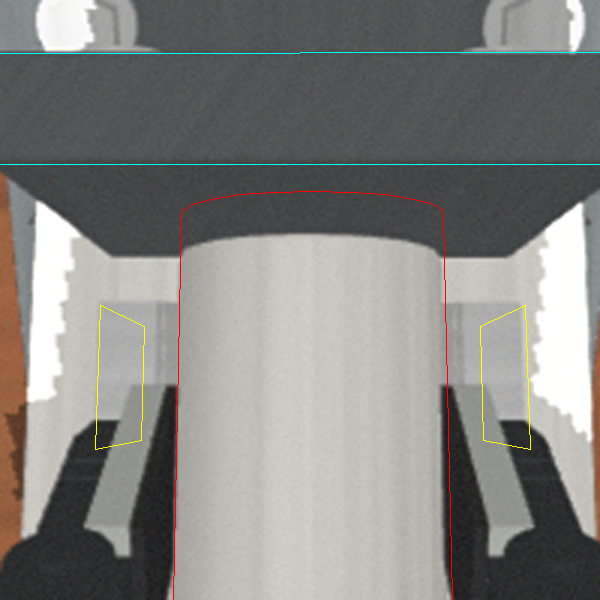

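apply_moves([
  [0.03,-0.2,0,0,2],
  [0.03,-0.38,0.1,0,2],
  [0.03,-0.38,0.2,0,2],
  [0.03,-0.38,0.2,0,2],
])

```text
clock: 23.2
eef_pos: [413.2, -137.2, 89.7]
tool_rot: [-1.575, 0.0, 1.386]
force: [5.5, -1.0, 1.3]
width: 37.7
```

```bash
python3 - <<'E'
from h import *
print(uv(ctrl.read_state()))
E
```

```text
clk 23.20 tcp u -28.8 lat -0.2 v -15.6 | F u 5.6 y 0.0 z 1.3 | yaw 1.3863 w 37.7
```

```bash
python3 - <<'E'
from h import *
overlay('o18',(0,0,50),0); 
E
```

```text
(no output)
```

View pics/o18_wrist.png

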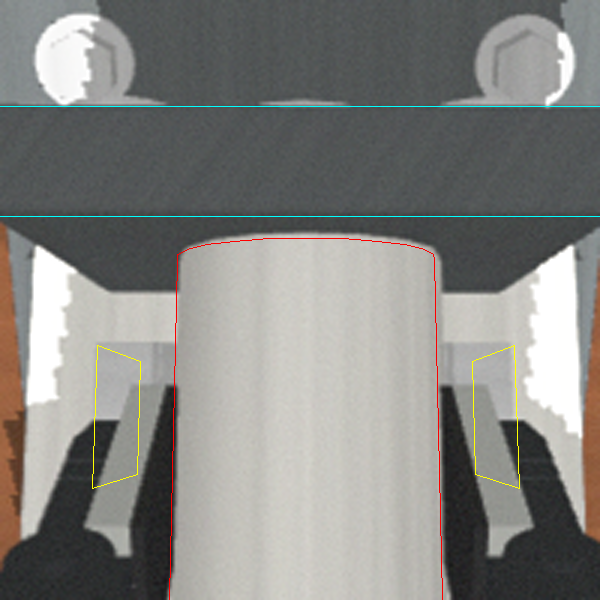

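View pics/o18_side.png

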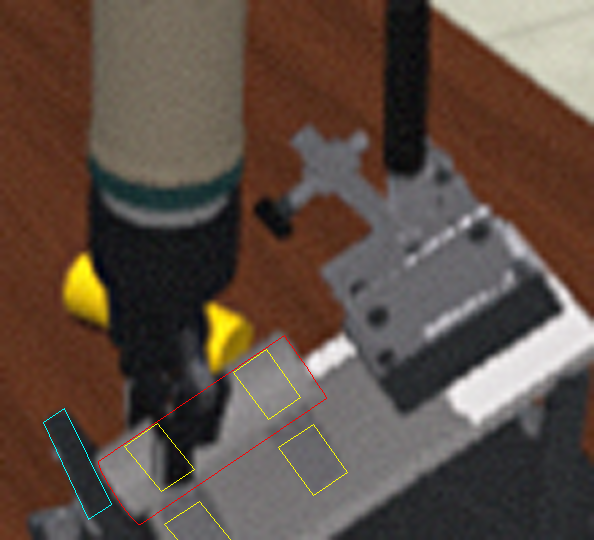

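apply_moves([
  [0,0.1,0,0,2],
  [0,0.2,0,0,2],
  [0,0.3,0,0,2],
  [0,0.35,0,0,2],
  [0,0.35,0,0,2],
])

```text
clock: 23.92
eef_pos: [414.3, -137.4, 87.5]
tool_rot: [-1.578, 0.0, 1.386]
force: [4.7, -1.2, 17.7]
width: 37.5
```

```bash
python3 - <<'E'
from h import *
print(uv(ctrl.read_state()))
overlay('o19',(0,0,50),0); 
E
```

```text
clk 23.93 tcp u -27.6 lat -0.2 v -17.8 | F u 4.8 y -0.3 z 17.7 | yaw 1.3861 w 37.5
```

View pics/o19_wrist.png

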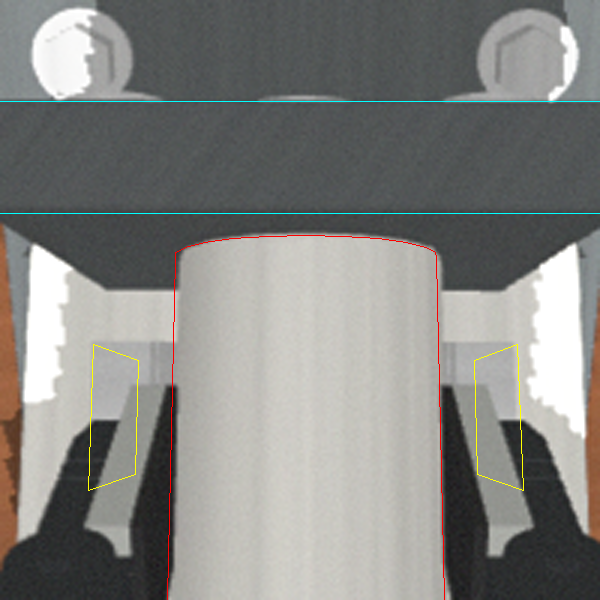

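apply_moves([
  [0,-0.1,0.15,0,2],
  [0,-0.13,0.3,0,2],
  [0,-0.13,0.4,0,2],
  [0,-0.13,0.4,0,2],
])

```text
clock: 24.52
eef_pos: [414.2, -137.4, 88.0]
tool_rot: [-1.585, 0.0, 1.386]
force: [13.0, -4.0, -3.1]
width: 37.9
```

```bash
python3 - <<'E'
from h import *
print(uv(ctrl.read_state()))
E
```

```text
clk 24.52 tcp u -27.7 lat -0.2 v -17.3 | F u 13.5 y -1.5 z -3.1 | yaw 1.3865 w 37.9
```

apply_moves([
  [0,0.1,0,0,2],
  [0,0.12,-0.25,0,2],
  [0,0.12,-0.25,0,3.8],
  [0,0.1,-0.25,0,4.1],
  [0,0.08,-0.25,0,4.4],
  [0,0.05,-0.25,0,4.8],
  [0,0.05,-0.25,0,4.8],
  [0,0.05,-0.25,0,4.8],
])

```text
clock: 25.52
eef_pos: [409.0, -136.4, 86.7]
tool_rot: [-1.57, -0.0, 1.386]
force: [-0.2, 0.2, -0.5]
width: 47.8
```

```bash
python3 - <<'E'
from h import *
print(uv(ctrl.read_state()))
overlay('o20',(0,0,50),0); 
E
```

```text
clk 25.52 tcp u -33.0 lat -0.2 v -18.6 | F u -0.2 y 0.2 z -0.5 | yaw 1.3859 w 47.8
```

View pics/o20_wrist.png

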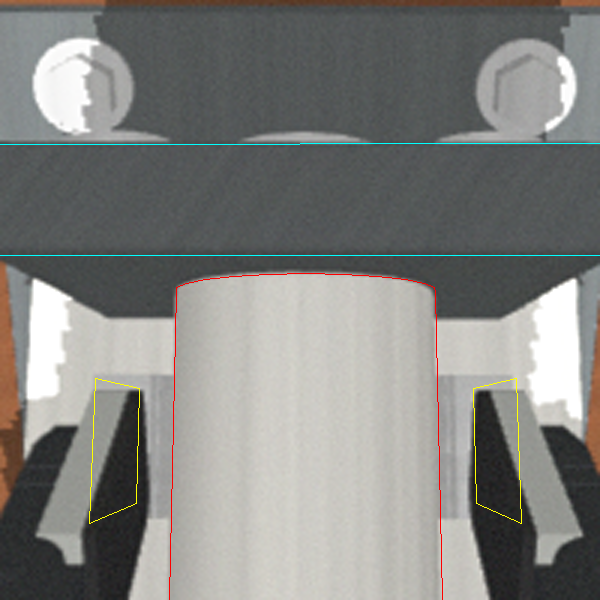

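View pics/o20_side.png

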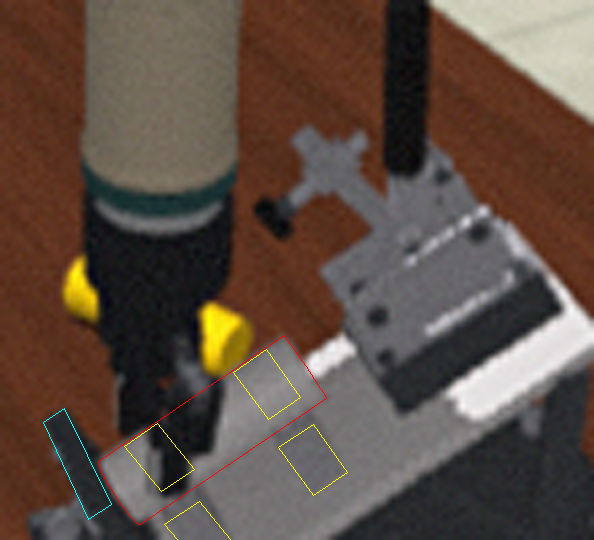

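apply_moves([
  [0,0,0,0,5.6],
  [0,-0.2,0,0,5.6],
  [0,-1,0,0,5.6],
  [0,-3,0.3,0,5.6],
  [0,-6,0.5,0,5.6],
  [0,-10,0.5,0,4],
  [0,-14,0.5,0,2],
  [0,-18,0.5,0,0],
  [0,-22,0.3,0,0],
  [0,-24,-0.5,0,0],
  [0,-24.4,-3,0,0],
  [0,-24.4,-6,0,0],
  [0,-24.4,-7.8,0,0],
  [0,-24.4,-8.3,0,0],
  [0,-24.4,-8.3,0,0],
  [0,-24.4,-8.3,0,0],
])

```text
clock: 27.62
eef_pos: [490.0, -151.6, 331.0]
tool_rot: [-1.57, 0.0, 1.386]
force: [-0.1, 0.5, -0.0]
width: 0.3
```

```bash
python3 - <<'E'
from h import *
print(uv(ctrl.read_state()))
s=ctrl.read_state()
p=ctrl.get_image('wrist'); save(p,'w21'); 
for x in ctrl.mark_of(p,'handle_grip')[:2]: print('w',(bedR(TB[2]).T@(np.array(x['location'])-W([0,0,0])[0])).round(1),x['confidence'])
p=ctrl.get_image('side'); c=cv2.resize(p['image'][80:300,230:400],None,fx=2.7,fy=2.7,interpolation=cv2.INTER_CUBIC); cv2.imwrite('pics/s21.png',c[...,::-1])
for x in ctrl.mark_of(p,'handle_grip')[:2]: print((bedR(TB[2]).T@(np.array(x['location'])-W([0,0,0])[0])).round(1),x['confidence'])
for x in ctrl.mark_of(p,'blank')[:3]: print((bedR(TB[2]).T@(np.array(x['location'])-W([0,0,0])[0])).round(1),x['confidence'])
p=ctrl.get_image('scene')
for x in ctrl.mark_of(p,'handle_grip')[:2]: print((bedR(TB[2]).T@(np.array(x['location'])-W([0,0,0])[0])).round(1),x['confidence'])
for x in ctrl.mark_of(p,'blank')[:3]: print((bedR(TB[2]).T@(np.array(x['location'])-W([0,0,0])[0])).round(1),x['confidence'])
E
```

```text
clk 27.62 tcp u 49.4 lat -0.4 v 225.7 | F u -0.2 y 0.5 z -0.0 | yaw 1.3858 w 0.3
w [198.   -4.9 198.3] 0.64
[192.5   1.5 196.1] 0.86
[ -3.7 204.4 -46.9] 0.78
[ 2.4 -0.3 49.9] 0.62
[192.3   1.8 201.5] 0.56
[ 145.2 -209.2 -157.3] 0.29
[ -4.8 211.8 -48.1] 0.74
[-208.7  320.3   69.1] 0.61
[-0.5 -3.1 52. ] 0.58
```

View pics/s21.png

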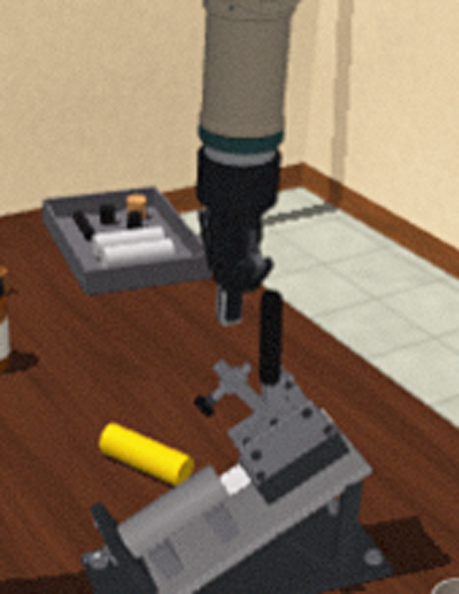

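View pics/w21.png

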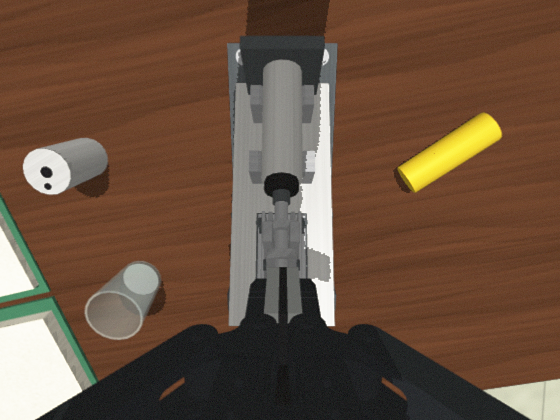

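apply_moves([
  [0,0,-1,0,0],
  [0,0,-1.8,0,0],
  [0,0,-2.3,0,0],
  [0,0,-2.8,0,0],
  [0,-0.1,-3.3,0,0],
  [0,-0.2,-3.8,0,0],
  [0,-0.2,-4.3,0,0],
  [0,-0.2,-4.8,0,0],
  [0,0,-5.3,0,0],
])

```text
clock: 29.15
eef_pos: [542.0, -161.6, 331.3]
tool_rot: [-1.569, 0.0, 1.386]
force: [-4.8, 1.0, 5.3]
width: 0.4
```

```bash
python3 - <<'E'
from h import *
print(uv(ctrl.read_state()))
p=ctrl.get_image('side'); c=cv2.resize(p['image'][80:300,230:400],None,fx=2.7,fy=2.7,interpolation=cv2.INTER_CUBIC); cv2.imwrite('pics/s22.png',c[...,::-1])
E
```

```text
clk 29.15 tcp u 102.4 lat -0.7 v 226.0 | F u -4.9 y 0.1 z 5.3 | yaw 1.3856 w 0.4
```

View pics/s22.png

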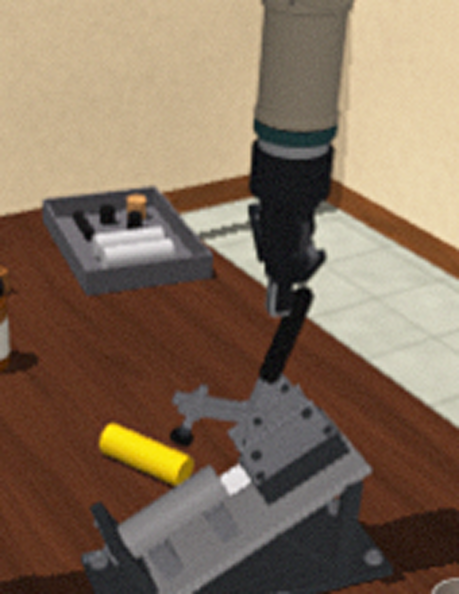

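apply_moves([
  [0,0.3,-0.2,0,0],
  [0,0.8,-0.5,0,0],
  [0,1.4,-0.8,0,0],
  [0,2.0,-1.1,0,0],
  [0,2.6,-1.4,0,0],
  [0,3.2,-1.7,0,0],
  [0,3.8,-2.0,0,0],
  [0,4.2,-2.3,0,0],
  [0,4.2,-2.3,0,0],
])

```text
clock: 30.32
eef_pos: [565.6, -165.4, 289.8]
tool_rot: [-1.571, -0.0, 1.386]
force: [-3.3, 0.9, 8.3]
width: 0.2
```

```bash
python3 - <<'E'
from h import *
print(uv(ctrl.read_state()))
p=ctrl.get_image('side'); c=cv2.resize(p['image'][80:300,230:400],None,fx=2.7,fy=2.7,interpolation=cv2.INTER_CUBIC); cv2.imwrite('pics/s23.png',c[...,::-1])
E
```

```text
clk 30.32 tcp u 126.2 lat -0.1 v 184.5 | F u -3.4 y 0.3 z 8.3 | yaw 1.3861 w 0.2
```

View pics/s23.png

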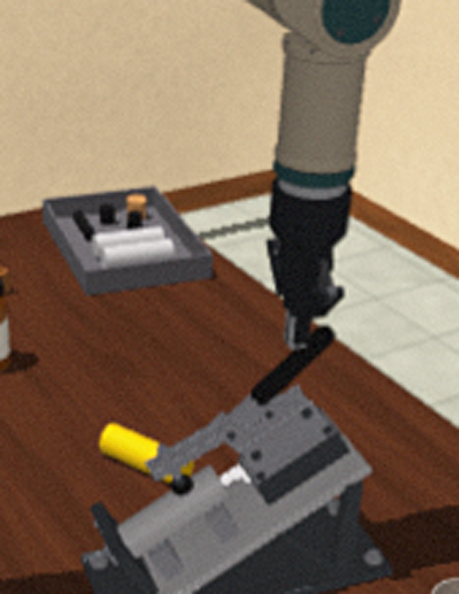

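apply_moves([
  [0,0.4,-0.2,0,0],
  [0,0.8,-0.5,0,0],
  [0,1.2,-0.8,0,0],
  [0,1.6,-1.1,0,0],
  [0,2.0,-1.4,0,0],
  [0,2.4,-1.7,0,0],
  [0,2.8,-2.0,0,0],
  [0,3.2,-2.3,0,0],
  [0,3.6,-2.5,0,0],
  [0,3.9,-2.6,0,0],
  [0,4.1,-2.6,0,0],
  [0,4.1,-2.6,0,0],
])

```text
clock: 31.88
eef_pos: [591.9, -170.6, 249.8]
tool_rot: [-1.573, 0.0, 1.386]
force: [-2.8, 1.0, 11.0]
width: 0.6
```

```bash
python3 - <<'E'
from h import *
print(uv(ctrl.read_state()))
p=ctrl.get_image('side'); c=cv2.resize(p['image'][80:300,230:400],None,fx=2.7,fy=2.7,interpolation=cv2.INTER_CUBIC); cv2.imwrite('pics/s24.png',c[...,::-1])
for x in ctrl.mark_of(p,'handle_grip')[:2]: print((bedR(TB[2]).T@(np.array(x['location'])-W([0,0,0])[0])).round(1),x['confidence'])
E
```

```text
clk 31.88 tcp u 153.0 lat -0.5 v 144.5 | F u -3.0 y 0.4 z 11.0 | yaw 1.3859 w 0.6
[214.6   2.8  84.7] 0.92
```

View pics/s24.png

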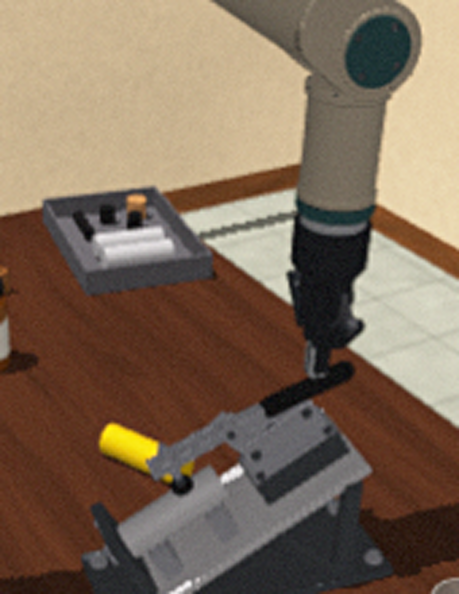

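apply_moves([
  [0,0.2,-0.1,0,0],
  [0,0.3,-0.1,0,0],
  [0,0.3,-0.1,0,0],
])

```text
clock: 32.35
eef_pos: [592.5, -170.8, 248.8]
tool_rot: [-1.574, 0.0, 1.386]
force: [-7.5, 1.7, 21.1]
width: -0.3
```

```bash
python3 - <<'E'
from h import *
print(uv(ctrl.read_state()))
E
```

```text
clk 32.35 tcp u 153.7 lat -0.5 v 143.5 | F u -7.7 y 0.3 z 21.1 | yaw 1.3857 w -0.3
```

apply_moves([
  [0,-0.5,0.1,0,0],
  [0,-1.5,0.3,0,0],
  [0,-4,0.8,0,0],
  [0,-7,2,0,0],
  [0,-10,4,0,0],
  [0,-12,6,0,0],
  [0,-13,8,0,0],
  [0,-13,9,0,0],
  [0,-13,9,0,0],
  [0,-13,9,0,0],
])

```text
clock: 33.6
eef_pos: [504.1, -154.1, 374.2]
tool_rot: [-1.57, -0.0, 1.386]
force: [-0.8, 0.3, 0.5]
width: 0.1
```

```bash
python3 - <<'E'
from h import *
print(uv(ctrl.read_state()))
for n in ('side','scene','wrist'):
    p=ctrl.get_image(n)
    if n=='side':
        c=cv2.resize(p['image'][150:350,230:430],None,fx=3,fy=3,interpolation=cv2.INTER_CUBIC); cv2.imwrite('pics/s25.png',c[...,::-1])
    elif n=='scene': save(p,'sc25')
    else: save(p,'w25')
    for q in ('handle_grip','clamp_pad','blank'):
        for x in ctrl.mark_of(p,q)[:3]: print(n,q,(bedR(TB[2]).T@(np.array(x['location'])-W([0,0,0])[0])).round(1),round(x['confidence'],2))
    for q in ('done_block','beaker','reagent_bottle'):
        for x in ctrl.mark_of(p,q)[:1]: print(n,q,np.round(x['location']),round(x['confidence'],2))
E
```

```text
clk 33.60 tcp u 63.7 lat -0.3 v 268.9 | F u -0.8 y 0.1 z 0.5 | yaw 1.3861 w 0.1
side handle_grip [214.5   3.8  86.8] 0.78
side clamp_pad [22.3 -3.2 71.6] 0.6
side blank [ -6.  207.3 -45.4] 0.77
side blank [ 2.9 -1.8 46.7] 0.58
side blank [-212.2  325.4   70.6] 0.56
side done_block [ 444. -406.    2.] 0.62
side beaker [ 628. -396.    1.] 0.7
side reagent_bottle [439. 377.   2.] 0.8
scene handle_grip [211.3   1.3  92. ] 0.84
scene clamp_pad [23.1 -2.  69.3] 0.43
scene blank [-208.8  320.3   66.8] 0.87
scene blank [-1.9 -4.1 49. ] 0.73
scene blank [ -3.8 211.3 -45.9] 0.68
scene beaker [ 630. -394.   -3.] 0.7
scene reagent_bottle [443. 376.  -3.] 0.9
wrist handle_grip [ 2.9 -1.8 50.9] 0.32
wrist handle_grip [110.6  -2.7  64.1] 0.27
wrist clamp_pad [25.8  0.9 71.8] 0.48
wrist blank [ -4.9 208.2 -41.5] 0.84
wrist blank [ 4.4 -1.9 48.2] 0.81
wrist done_block [ 447. -407.    1.] 0.72
wrist beaker [ 632. -391.   -7.] 0.98
wrist reagent_bottle [ 466. -149.   61.] 0.25
```

View pics/s25.png

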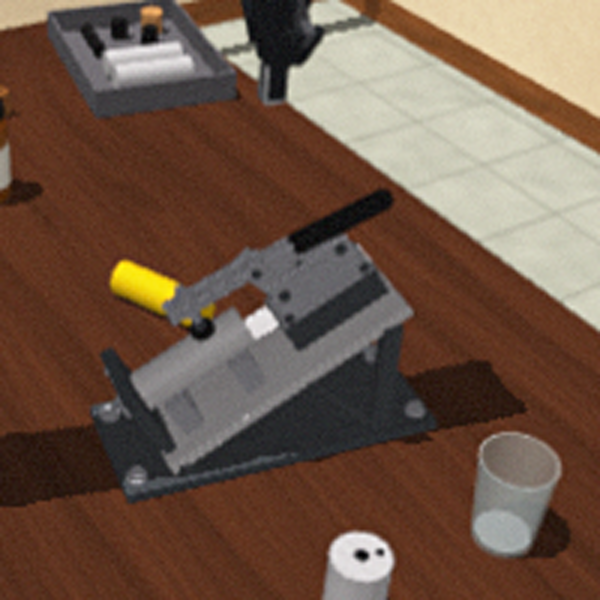

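View pics/w25.png

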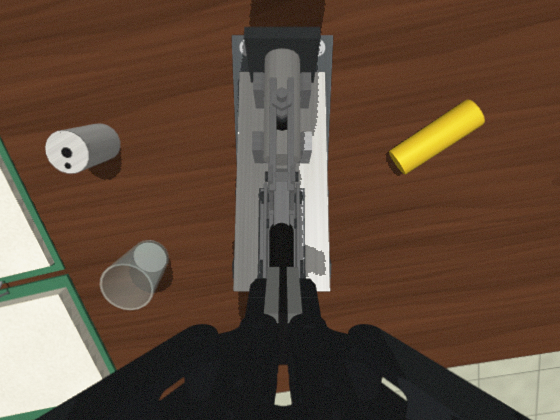

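```bash
python3 - <<'E'
from h import *
s=ctrl.read_state(); p=ctrl.get_image('wrist'); E=wristE(s,p); box=(20,170,220,350); sc=4
c=cv2.resize(p['image'][box[0]:box[1],box[2]:box[3]],None,fx=sc,fy=sc,interpolation=cv2.INTER_NEAREST); off=np.array([box[2],box[0]])
outline(c,p,E,rodpts(W([0,0,50])[0],bedR(TB[2])[:,0]),off,sc,(255,0,0))
q=W([[-60,-40,86],[-60,40,86],[-74,40,86],[-74,-40,86]]); cv2.polylines(c,[((proj(p,q,E)+.5-off)*sc).astype(np.int32)],True,(0,255,255),1)
cv2.imwrite('pics/w26.png',c[...,::-1])
E
```

```text
(no output)
```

View pics/w26.png

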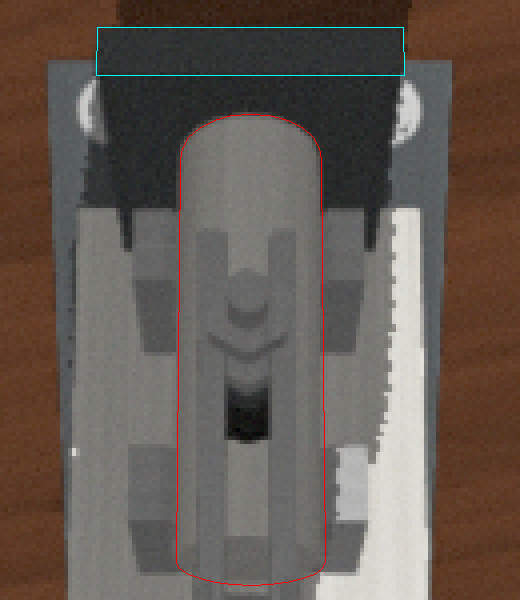

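The rod's outline matches the home position to within a pixel, the clamp is locked, and the other things are where they were. I'm handing the job in.

```bash
python3 - <<'E'
from h import *
print(uv(ctrl.read_state())); print(ctrl.finish_job())
E
```

```text
clk 34.70 tcp u 63.3 lat -0.3 v 269.5 | F u -0.7 y -0.5 z 0.3 | yaw 1.3859 w -0.2
the job is handed in; nothing more can be done
None
```

The rod is in the fixture with its lower end against the bush plate, and the toggle clamp is locked on it. I handed the job in at 34.7 s with the gripper clear of everything; no verdict was given.

**What I did**
- I gripped the rod off-centre near its lower end. The tool can't tilt, so I turned the rod in the fingers by lowering it onto the upper V-block.
- On the first lowering the fingertips met the lower V-block before the rod was seated, with about 46 N at the wrist. That was the fingers, not the arm or gripper body, but it is the highest force I saw.
- I backed off and laid the rod about 6 mm up the slope. I then gripped it higher and slid it down to the plate, where about 13 N moved it no further. It lifted a few mm on the way and was set back down in the grip, not dropped.
- I pushed the handle over with closed fingers until it stopped, and the push force rose sharply, to about 22 N.

**Last checks, with the robot clear**
- **Rod:** the outline drawn at the home position fits the picture to about a pixel. The networks put the rod's centre within 2 to 5 mm of the seat, so the outline and the push are the better evidence.
- **Clamp:** the handle is at bed x 211–215, z 87–92 mm (locked is 213, 88) and stayed there after release. The pad is at about x 22–26, z 69–72 mm, on top of the rod.
- **Other things:** the beaker and jar read within about 5 mm of their first positions, and the finished block within about 6 mm. All three are standing. The yellow rod lies where it was.
- **Disagreement:** in the wrist picture the network gave two low-confidence handle positions (0.3 and below) that don't match. I ignored them, because the side and scene cameras agree.

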